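Get the reel open for a spool change

TASK

We are changing the spool on the red reel. First stand the two loose spare spools, orange and yellow, in the empty compartments of the clear organiser so that I can choose from the full row, one spool to a compartment. Then take the cap off the reel: reels like this come with right-hand or left-hand cap threads, so try it one way and then the other to find which way it loosens, turn it until it comes free, lift it off and finish still holding it in the gripper directly above the reel, at least 5 cm up, leaving everything else where it is.

Things in the scene. Friction and masses are not known exactly. Their poses are not given: they have to be found in the camera images.
- organiser: clear shallow tray fixed to the shelf, 58 x 278 x 18 mm, with five square compartments in one row along its own y; floor 3 mm thick, walls 3 mm; origin at the centre of its underside, z up. Its clear lid lies folded back flat (6 mm high, 58 mm deep) along its own +x side. Three compartments hold a spool, two are empty; which ones changes from time to time
- cell_0 (a point): centre of the floor of compartment 0 (3 mm above the shelf; compartment 52 x 52 mm inside, walls rising 15 mm above its floor); compartments are numbered along the organiser's own +y, 55 mm apart
- cell_1 (a point): centre of the floor of compartment 1 (3 mm above the shelf; compartment 52 x 52 mm inside, walls rising 15 mm above its floor); compartments are numbered along the organiser's own +y, 55 mm apart
- cell_2 (a point): centre of the floor of compartment 2 (3 mm above the shelf; compartment 52 x 52 mm inside, walls rising 15 mm above its floor); compartments are numbered along the organiser's own +y, 55 mm apart
- cell_3 (a point): centre of the floor of compartment 3 (3 mm above the shelf; compartment 52 x 52 mm inside, walls rising 15 mm above its floor); compartments are numbered along the organiser's own +y, 55 mm apart
- cell_4 (a point): centre of the floor of compartment 4 (3 mm above the shelf; compartment 52 x 52 mm inside, walls rising 15 mm above its floor); compartments are numbered along the organiser's own +y, 55 mm apart
- spool_1: black line spool 46 mm in diameter and 36 mm tall, standing on its flat side, wound with green line; origin at the centre of its underside, z up along its axis. 50 g. It starts in one of the compartments and stays there
- spool_2: black line spool 46 mm in diameter and 36 mm tall, standing on its flat side, wound with blue line; origin at the centre of its underside, z up along its axis. 50 g. It starts in one of the compartments and stays there
- spool_3: black line spool 46 mm in diameter and 36 mm tall, standing on its flat side, wound with white line; origin at the centre of its underside, z up along its axis. 50 g. It starts in one of the compartments and stays there
- spare_orange: black line spool 46 mm in diameter and 36 mm tall, standing on its flat side, wound with orange line; origin at the centre of its underside, z up along its axis. 50 g. A loose spare, standing on the bare shelf
- spare_yellow: black line spool 46 mm in diameter and 36 mm tall, standing on its flat side, wound with yellow line; origin at the centre of its underside, z up along its axis. 50 g. A loose spare, standing on the bare shelf
- reel: red spinning reel standing nose up, its foot clamped to a wooden post on a fixed plywood stand. Origin on its (vertical) axis at shelf level; the post (36 mm square, 118 mm tall) stands 68 mm from the axis along the reel's +x, the crank sticks out 60 mm to its -y, 44 mm up. Rotor and bail reach 37 mm from the axis, below 119 mm; the spool's flat top face (47 mm in diameter) is 126 mm up
- reel_top (a point): centre of the flat top face of the reel's spool, 126 mm above the shelf, where the cap sits; axes as the reel. The cap's loosening way is clockwise (seen from above) on some reels and anticlockwise on others, and cannot be seen from outside
- cap: black spool cap on the reel, loose, solid brass, 120 g: a 38 mm disc 8 mm tall with a grip bar on it; a stem goes 26.5 mm down into the spool. Origin on the axis at the disc's underside, z up; axes start as the reel's. Handed bayonet thread: starts tight; the loosening way it turns easily, without rising, 65 to 74 degrees to a stop and there lifts straight off (about 60 is needed); the other way it stops hard within 10 degrees
- cap_grip (a point): middle of the cap's grip bar, on the axis, 18 mm above the cap's underside. The bar is 32 mm long (along the cap's x), 12 mm wide (along its y) and 18 mm tall, its top 26 mm above the spool's top face
- pirk_a: chrome pirk lure lying on the shelf, body 96 x 15 x 9 mm; origin at the centre of its underside, x along it
- pirk_b: the other chrome pirk, same size and origin
- headlamp: black headlamp with a grey turning knob on top, 45 x 84 x 57 mm; origin at the centre of its underside
- hook_box: small steel hook box fixed to the shelf, 70 x 110 x 35 mm, with a hinged steel flap as its top, hinge along its +x edge; origin at the centre of its underside
- flap (a joint): angle of the hook box's flap (rad): 0 shut, grows as it opens
Not all that is in view belongs to the job. What is shaped like the spare_yellow but pink is not meant. What is shaped like the spare_orange but pink is not meant.

How it is judged (in metres and radians):
On the way, in this order (a step that is already met when the one before it is completed fails the run):
1. both spare spools stand in empty compartments, let go ((distance between spare_orange and cell_0 below 0.008 m or distance between spare_orange and cell_1 below 0.008 m or distance between spare_orange and cell_2 below 0.008 m or distance between spare_orange and cell_3 below 0.008 m or distance between spare_orange and cell_4 below 0.008 m) and angle between each of spare_orange, spare_yellow's own z axis and vertical below 0.12 rad and contact force between the fingers and spare_orange below 0.3 N and linear speed of each of spare_orange, spare_yellow below 0.03 m/s and (distance between spare_yellow and cell_0 below 0.008 m or distance between spare_yellow and cell_1 below 0.008 m or distance between spare_yellow and cell_2 below 0.008 m or distance between spare_yellow and cell_3 below 0.008 m or distance between spare_yellow and cell_4 below 0.008 m) and contact force between the fingers and spare_yellow below 0.3 N), for 0.2 s.
2. the cap is off the reel and held above it in the gripper (z of cap in the frame of reel_top above 0.04 m and horizontal distance between cap and reel_top below 0.08 m and contact force between the fingers and cap above 2 N and contact force between cap and reel below 0.1 N), for 0.2 s.
At the end, for the whole second after the job is handed in: both spares upright and let go, centred within 8 mm on the floors of compartments that were empty; the other three spools within 8 mm of their starts; cap held still in the gripper, its underside at least 40 mm above the reel's spool and within 80 mm of its axis, not touching the reel (all of step 1 and all of step 2 and linear speed of cap below 0.05 m/s and distance of each of spool_1, spool_2, spool_3 from where it was at the start of the episode below 0.008 m); the arm keeps its last pose, push and grip.
It fails at once if a spool already in the organiser is pulled out or shoved by more than 15 mm (distance of any of spool_1, spool_2, spool_3 from where it was at the start of the episode above 0.015 m).
It fails at once if a pirk or the headlamp is moved by more than 20 mm (distance of any of pirk_a, pirk_b, headlamp from where it was at the start of the episode above 0.02 m).
It fails at once if the hook box's flap is opened (value of joint flap above 0.2 rad).
It also fails if it takes over 61 s, if anything falls off the work surface, if the arm or the gripper's body presses on something with over 40 N, if the wrist force passes 120 N, or if a joint passes its speed limit or range.

ROBOT

A 7-joint arm with a two-finger parallel gripper is mounted at the origin on the work surface. World frame = base frame: x ahead of the robot, y to its left, z up, the work surface at z = 0. Lengths are in mm, angles in rad, forces in N, time in s.
With the tool pointing down it reaches from about 425 to 975 mm from the base axis. Payload 16.7 kg.
Tool frame: the origin (TCP) lies between the finger pads; the fingertips stand 11 mm ahead of it and the grasp point (between the pads) lies 8 mm behind it; z points along the fingers, y is the direction in which the jaws open and shut (so a half turn about z gives the same grasp; the last joint's range is limited). The gripper opens to 85 mm and grips with 20 to 120 N. Pads are 22 mm wide; open, the fingers measure 114 mm over their backs; the gripper's body (76 mm by 85 mm) begins 54 mm behind the grasp point. The pads swing forward as they close: fully open they stand 13 mm farther back than shut.
Start: joints at [-1.325, 0.426, 0.074, 1.606, -0.034, 1.111, -0.067], TCP at [259.623, 623.035, 242.302] pointing down, gripper open.
Joint ranges: [-2.85, 2.85], [-0.5, 2.14], [-1.23, 1.37], [0.21, 2.46], [-1.02, 4.16], [0.16, 2.05], [-2.73, 2.73]. Speed limits (rad/s): [1.89, 1.89, 2.39, 2.39, 3.01, 3.01, 3.01].

INTERFACE

Orientations are given as a unit quaternion [w, x, y, z].
In Python, from plant import ctrl gives the robot as it stands. The module is installed in compiled form; this text tells all that it offers.
- The arm moves only by the tool play_rows, never from a script. Its argument "motion" is a list that holds one entry, the list of rows, each a list of 6 numbers: the shift along the tool's x, y, z in mm, then the turn, a rotation vector about the tool's x, y, z in units of 5 degrees (1.0 is 5 degrees). A call has 1 to 8 rows; each row shifts and turns the commanded pose from where the row before left it, along the tool's axes as they then stand; what a row does not reach is not made up. A row lasts 1/10 s, in which the tool goes at most 50 mm and 8.59 degrees, less where a joint would pass 70% of its speed; a pose out of reach is approached as far as the arm can. A call is refused whole if a number of a shift passes 50 or a number of a turn 1, either way. A call with a gripper value outside its range is refused whole. "grip" is the opening in per cent of the stroke, from 0 (shut) to 100 (fully open), set as the call begins (left out, the last holds). The fingers move at their own pace and stop on an object; "force" is the grip in N (left out, the last holds). Time passes only in rows, so rows that do not move let the fingers close. It gives the time, the measured TCP pose, the force and the opening at its end, in the units of the state.
- ctrl.get_obs(): the state, without advancing time (a new reading comes with each control period).
- ctrl.read_camera(name): name is "side" or "top" or "wrist"; returns (picture, depth): 400x640x3 uint8, red, green, blue; 400x640 float32, mm along the optical axis (not along the pixel's ray), 0 where there is no reading.
- ctrl.calibration(name): a dict with "fovy" (degrees; the focal length in pixels is half the picture's height over the tangent of half this angle, whatever the lens; pixels are square), "cx", "cy" (the principal point, pixels), "D" ([k1, k2, p1, p2, k3] as OpenCV has them; the pictures are not rectified), "pose" (4x4, takes a point from camera to world coordinates). Camera axes: x right, y down, z forward; pixel columns grow to the right and rows downward; lengths in mm; the calibration is good to about 2 mm. A picture is of the moment at which its call begins: read the wrist's pose just before it. calibration takes no time and is no camera call; for the wrist camera it gives the pose at the moment of the call.
- ctrl.job_done(): hands the job in, once; it reports no verdict.
Trained networks look in the newest picture that a camera, given by its name, has taken for a name from the list of things; names that differ only in an ending like _2 or _b are one class to them, and where a whole thing is asked for, a point or a joint stands for the part that bears it (a point fixed in the world has none). Each returns a list of dicts, best first, with "p" (0 to 1); they miss things now and then, are a little off and sometimes report something else, mostly with a low value. They report only what shows in the picture. A call takes as long as a camera call. They do not tell look-alikes from the thing itself.
- ctrl.look_for(camera, query): "centre" ([row, column] in pixels, amid what is visible of it).
- ctrl.pinpoint(camera, query): "centre" ([row, column] in pixels: a listed point, or the origin of a listed thing).
The state is a dict: "time_s": time; "joint_positions": joint angles; "joint_vel": joint speeds; "tau": joint torques, N m; "position": TCP position; "eef_rot": TCP orientation; "contact_force": force on the tool from outside, world axes, zero at the start; "wrist_torque": the same for the moment, N m; "width": opening from 0.0 (shut) to 1.0 (fully open).
Only numpy, scipy, OpenCV 4.12 (cv2) and the standard library are available. Lean on these libraries where they do the work, as an engineer would, in place of code of your own. Each camera call takes 0.05 s, during which the arm holds its last target.

## Working session

There is one attempt and no reset: what is moved stays moved. The work goes in short steps, Python scripts to look and compute and a tool call to move; the robot and the scene stay as the last step left them, time stands still between calls to the robot, and variables do not carry over. Pictures are saved under pics/ and viewed, and the job is handed in when it is done.

Besides the shell and the picture viewer there is one more tool, called after "Call:" as name([rows], argument=value, ...), one row to a line, values as JSON. play_rows: Moves the arm, as the interface text tells. Its arguments: {"type":"object","properties":{"motion":{"type":"array"},"grip":{"type":"number"},"force":{"type":"number"}},"required":["motion"]}

```bash
mkdir -p pics
cat > h.py <<'E'
import numpy as np, cv2
from plant import ctrl
def K(n):
    c=ctrl.calibration(n); f=200/np.tan(np.radians(c['fovy'])/2)
    return np.array([[f,0,c['cx']],[0,f,c['cy']],[0,0,1]]),np.array(c['D'],float),np.array(c['pose'],float)
def ray(n,rc,cal=None):
    k,D,P=cal or K(n)
    u=cv2.undistortPoints(np.array([[[rc[1],rc[0]]]],float),k,D)[0,0]
    d=P[:3,:3]@np.array([u[0],u[1],1]); return P[:3,3],d
def atz(n,rc,z,cal=None):
    o,d=ray(n,rc,cal); return o+d*(z-o[2])/d[2]
def proj(n,p,cal=None):
    k,D,P=cal or K(n); p=np.atleast_2d(p)
    q=(p-P[:3,3])@P[:3,:3]
    r=cv2.projectPoints(q,np.zeros(3),np.zeros(3),k,D)[0][:,0]
    return r[:,::-1]
def snap(n,name):
    im,d=ctrl.read_camera(n); cv2.imwrite(f'pics/{name}.png',im[:,:,::-1]); np.save(f'pics/{name}.npy',d); return im,d
E
python3 - <<'E'
from h import *
np.set_printoptions(precision=3,suppress=True)
o=ctrl.get_obs(); print(o)
for n in ['top','side','wrist']:
    snap(n,n+'0'); c=ctrl.calibration(n); print(n,c)
for q in ['spare_orange','spare_yellow','cap_grip','reel_top','cell_0','cell_4','organiser','cap','headlamp','pirk_a','hook_box','spool_1']:
    print(q,[(np.round(r['centre']).tolist(),round(r['p'],2)) for r in ctrl.pinpoint('top',q)][:8])
E
```

```text
{'time_s': 0.0, 'joint_positions': array([-1.325,  0.427,  0.074,  1.607, -0.034,  1.111, -0.067]), 'joint_vel': array([ 0.001, -0.001,  0.   , -0.   , -0.001,  0.002, -0.001]), 'tau': array([  0.   , -94.984,   3.761, -46.349,   0.019,   0.011,  -0.   ]), 'position': array([259.507, 622.693, 241.617]), 'eef_rot': array([-0.   ,  0.196,  0.981, -0.001]), 'contact_force': array([-0.367, -0.485, -0.297]), 'wrist_torque': array([ 0.039,  0.073, -0.001]), 'width': 0.9937760155526029}
top {'fovy': 51.756416680873, 'cx': 320.26277619543845, 'cy': 198.04516436623283, 'D': array([-0.085,  0.   ,  0.   ,  0.   ,  0.   ]), 'pose': array([[  -0.017,   -0.99 ,    0.139,  387.449],
       [  -1.   ,    0.017,    0.004,    8.06 ],
       [  -0.006,   -0.139,   -0.99 , 1328.507],
       [   0.   ,    0.   ,    0.   ,    1.   ]])}
side {'fovy': 48.40337507131933, 'cx': 322.4840374804887, 'cy': 197.48005577115035, 'D': array([0.007, 0.   , 0.   , 0.   , 0.   ]), 'pose': array([[   0.819,   -0.351,    0.453,   23.192],
       [  -0.573,   -0.524,    0.63 , -754.799],
       [   0.016,   -0.776,   -0.6
[... 530 characters left out ...]
8.0], 0.77), ([178.0, 305.0], 0.56), ([236.0, 293.0], 0.5)]
cap_grip [([210.0, 397.0], 0.71)]
reel_top [([207.0, 395.0], 0.77), ([185.0, 240.0], 0.44)]
cell_0 [([179.0, 270.0], 0.91), ([180.0, 255.0], 0.81), ([179.0, 289.0], 0.76), ([177.0, 305.0], 0.67)]
cell_4 [([179.0, 270.0], 0.91), ([180.0, 255.0], 0.81), ([179.0, 289.0], 0.76), ([177.0, 305.0], 0.67)]
organiser [([183.0, 274.0], 0.95)]
cap [([213.0, 391.0], 0.48)]
headlamp [([248.0, 204.0], 0.64), ([175.0, 301.0], 0.36), ([257.0, 414.0], 0.22)]
pirk_a [([159.0, 425.0], 0.68), ([257.0, 412.0], 0.54), ([179.0, 273.0], 0.35)]
hook_box [([147.0, 362.0], 0.58)]
spool_1 [([183.0, 255.0], 0.63), ([178.0, 305.0], 0.56), ([181.0, 272.0], 0.56)]
```

Run:
```python
import cv2
t=cv2.imread('pics/top0.png'); cv2.imwrite('pics/t0c.png',cv2.resize(t[110:300,160:460],None,fx=2.6,fy=2.6,interpolation=cv2.INTER_CUBIC))
```

```text
(no output)
```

View pics/t0c.png

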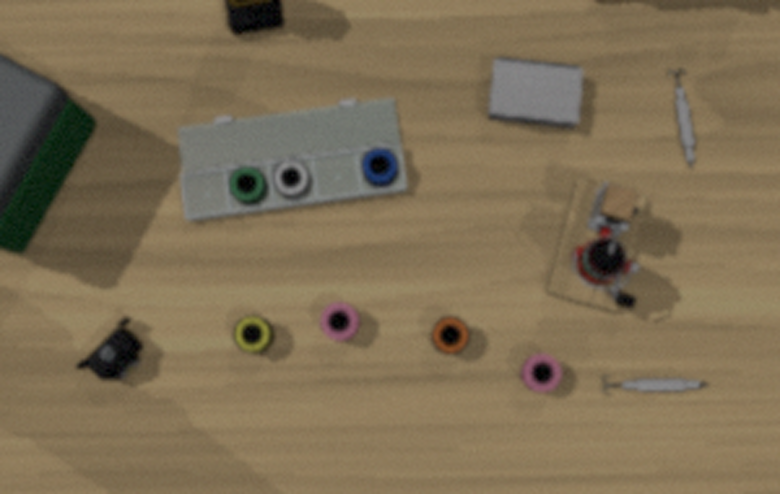

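View pics/side0.png

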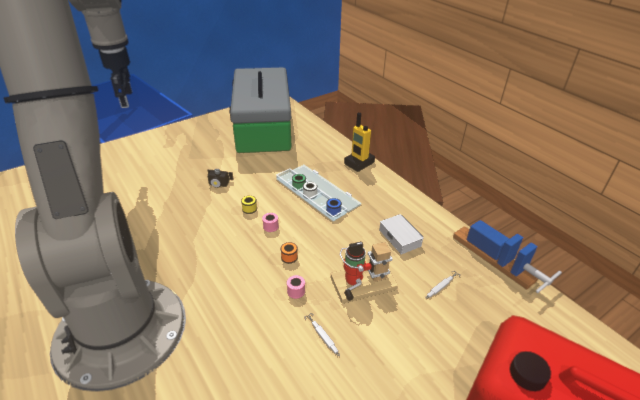

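View pics/wrist0.png

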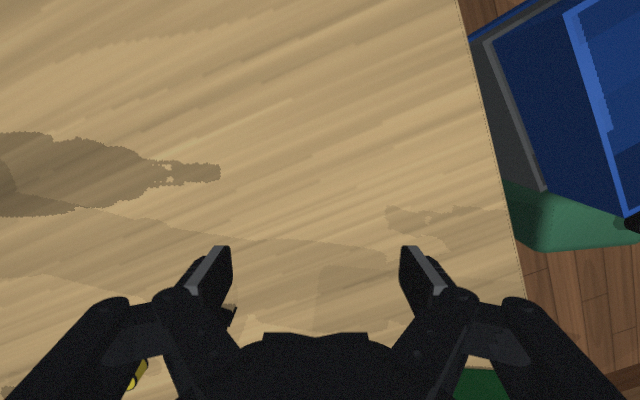

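The top view shows, in full-image (row, col): yellow spare (238,257), pink look-alikes (233,291) and (254,368), orange spare (239,333), the organiser with green, white and blue spools, empty compartments near (180,239) and (177,289), and the reel cap at about (207,394).

Run:
```python
from h import *
np.set_printoptions(precision=1,suppress=True)
ct,cs=K('top'),K('side')
d=np.load('pics/top0.npy')
def dep(n,rc,dd,cal):
    o,dr=ray(n,rc,cal); return o+dr*dd
im=cv2.imread('pics/top0.png')
# height-mask based spool tops
k,D,P=ct
v,u=np.mgrid[110:300,160:460]
un=cv2.undistortPoints(np.stack([u.ravel(),v.ravel()],1).astype(float)[:,None],k,D)[:,0]
z=d[110:300,160:460].ravel()
pts=np.c_[un*z[:,None],z]@P[:3,:3].T+P[:3,3]
pts=pts.reshape(190,300,3); np.save('pics/pts.npy',pts)
for nm,rc in dict(y=(238,257),p1=(233,291),o=(239,333),p2=(254,368),g=(181,255),w=(178,272),b=(174,306)).items():
    r0,c0=rc[0]-110,rc[1]-160
    w=pts[r0-10:r0+11,c0-10:c0+11].reshape(-1,3); w=w[(w[:,2]>28)&(w[:,2]<45)]
    print(nm,len(w),w.mean(0),(w.min(0)+w.max(0))/2,w.max(0)-w.min(0), 'rayz36',atz('top',rc,36,ct))
# organiser mask
m=(pts[...,2]>12)&(pts[...,2]<24); 
w=pts[m&(pts[...,1]>-40)&(pts[...,0]>450)]
print('tray',len(w),w.min(0),w.max(0))
m=(pts[...,2]>110); w=pts[m]; w=w[w[:,1]<50]; 
m=(w[:,2]>140); print('cap', m.sum(), w[m].mean(0), w[m].max(0),w[m].min(0))
w2=w[(w[:,2]>110)&(w[:,2]<160)]; print(np.round(w2)[::4])
print(ctrl.get_obs()['time_s'])
for n in ['top','side']:
  for q in ['spare_orange','spare_yellow','cap_grip','reel_top','cell_0','organiser','cap']:
    print(n,q,[(np.round(r['centre'],1).tolist(),round(r['p'],2)) for r in ctrl.pinpoint(n,q)][:6])
```

```text
y 165 [447.5 215.1  35.6] [447.9 215.6  35.5] [41.  42.7 14.8] rayz36 [446.2 213.5  36. ]
p1 153 [459.9 109.1  35.1] [460.4 109.8  34.8] [38.1 44.4 12.5] rayz36 [460.2 106.6  36. ]
o 160 [441.  -24.7  35. ] [441.  -24.6  34.9] [41.  44.1 12.3] rayz36 [439.3 -24.5  36. ]
p2 170 [ 395.2 -134.1   34.8] [ 395.4 -133.    35.7] [40.8 43.9 12.7] rayz36 [ 390.7 -132.5   36. ]
g 165 [628.5 220.7  38. ] [629.3 215.7  36.8] [43.1 55.6 15.1] rayz36 [627.9 220.7  36. ]
w 157 [634.8 167.2  37.6] [635.3 167.5  36.2] [43.  42.1 15.3] rayz36 [636.6 166.2  36. ]
b 157 [648.4  58.   38. ] [648.7  58.9  37.2] [43.9 41.8 14.3] rayz36 [647.6  57.4  36. ]
tray 481 [452.4  26.1  12. ] [867.5 509.7  24. ]
cap 274 [ 410.7  -28.4 1122. ] [ 535.6    8.1 1328.5] [ 387.4 -208.5  140.8]
[[ 606. -209.  112.]
 [ 602. -211.  118.]
 [ 602. -223.  117.]
 [ 599. -214.  117.]
 [ 599. -226.  117.]
 [ 597. -205.  115.]
 [ 595. -216.  121.]
 [ 596. -229.  119.]
 [ 593. -205.  119.]
 [ 593. -217.  119.]
 [ 593. -229.  116.]
 [ 591. -206.  113.]
 [ 590. -217.  117.]
 [ 590. -229.  116.]
 [ 587. -205.  116.]
 [ 587. -217.  115
[... 1987 characters left out ...]
9.4, 270.3], 0.91), ([180.1, 255.3], 0.81), ([178.8, 289.4], 0.76), ([177.3, 305.3], 0.67)]
top organiser [([183.2, 274.1], 0.95)]
top cap [([213.0, 390.9], 0.48)]
side spare_orange [([258.1, 287.8], 0.85), ([289.6, 293.7], 0.79)]
side spare_yellow [([209.1, 250.6], 0.8), ([225.9, 267.5], 0.49), ([286.5, 439.6], 0.49)]
side cap_grip [([247.2, 355.0], 0.75), ([245.4, 357.5], 0.53), ([182.7, 219.8], 0.2)]
side reel_top [([249.0, 357.8], 0.89)]
side cell_0 [([211.7, 334.4], 0.81), ([205.4, 316.5], 0.73), ([177.1, 291.1], 0.73), ([192.1, 309.9], 0.62), ([185.3, 298.5], 0.55)]
side organiser [([193.9, 310.4], 0.87), ([250.3, 356.3], 0.58)]
side cap [([251.7, 355.5], 0.73), ([249.7, 354.4], 0.48)]
```

Candidates for the first reach: yellow spare (238,257). Look-alikes are pink (233,291), pink (254,368) and the orange spare (239,333). By colour the yellow one is (238,257). I'll check it up close on the way.

Call:
play_rows([
  [[-28, -25, 0, 0, 0, 0], [-28, -25, 0, 0, 0, 0], [-28, -25, 0, 0, 0, 0], [-28, -25, 0, 0, 0, 0], [-28, -25, 0, 0, 0, 0], [-28, -25, 0, 0, 0, 0], [-28, -25, 0, 0, 0, 0], [-28, -25, 0, 0, 0, 0]],
], grip=100, force=40)

```text
time_s: 2.25
position: [389.9, 350.9, 242.5]
eef_rot: [0.0, 0.196, 0.981, 0.0]
contact_force: [1.6, 0.0, -0.1]
width: 0.998
```

```bash
cat >> h.py <<'E'
from scipy.spatial.transform import Rotation as Ro
def R():
    q=ctrl.get_obs()['eef_rot']; return Ro.from_quat([q[1],q[2],q[3],q[0]]).as_matrix()
def to(target,yaw=None):
    """delta in tool axes mm, turn units (5deg) for tool y at world yaw deg"""
    o=ctrl.get_obs(); r=R(); d=r.T@(np.array(target,float)-o['position'])
    y=np.degrees(np.arctan2(r[1,1],r[0,1]))
    print('t',round(o['time_s'],2),'pos',np.round(o['position'],1),'tilt',np.round(np.degrees(np.arccos(-r[2,2])),2),'yaw',round(y,2),'q',np.round(o['joint_positions'],2),'w',round(o['width'],3),'F',np.round(o['contact_force'],1),'T',np.round(o['wrist_torque'],2))
    print('delta tool',np.round(d,1), 'turn units', None if yaw is None else round(-(((yaw-y)+90)%180-90)/5,2))
E
python3 - <<'E'
from h import *
to([447,215,241],6.84)
E
```

```text
t 2.25 pos [389.9 350.9 242.5] tilt 0.03 yaw 67.38 q [-1.01  0.18  0.18  1.95 -0.04  1.02  0.36] w 0.998 F [ 1.6  0.  -0.1] T [ 0.02 -0.03  0.01]
delta tool [-104.9 -103.5    1.5] turn units 12.11
```

Call:
play_rows([
  [[-26, -26, 0, 0, 0, 0], [-26, -26, 0, 0, 0, 0], [-26, -26, 0, 0, 0, 0], [-26, -26, 0, 0, 0, 0], [0, 0, 10, 0, 0, 1], [0, 0, 10, 0, 0, 1], [0, 0, 10, 0, 0, 1], [0, 0, 10, 0, 0, 1]],
])

```text
time_s: 3.05
position: [445.5, 216.2, 202.1]
eef_rot: [0.0, 0.365, 0.931, 0.0]
contact_force: [0.3, 0.5, 0.8]
width: 1.0
```

Call:
play_rows([
  [[0, 0, 5, 0, 0, 1], [0, 0, 5, 0, 0, 1], [0, 0, 5, 0, 0, 1], [0, 0, 5, 0, 0, 1], [0, 0, 5, 0, 0, 1], [0, 0, 5, 0, 0, 1], [0, 0, 5, 0, 0, 1], [0, 0, 5, 0, 0, 1]],
])

```text
time_s: 3.85
position: [445.5, 216.3, 162.3]
eef_rot: [0.0, 0.661, 0.75, 0.0]
contact_force: [-0.4, -0.0, 0.4]
width: 1.001
```

Run:
```python
from h import *
to([447,215,241],6.84)
cal=K('wrist'); im,d=snap('wrist','w1')
print([(np.round(r['centre'],1).tolist(),round(r['p'],2)) for r in ctrl.pinpoint('wrist','spare_yellow')], proj('wrist',[[447,215,36],[447,215,0]],cal))
```

```text
t 3.85 pos [445.5 216.3 162.3] tilt 0.02 yaw 7.17 q [-0.94  0.24  0.41  2.1  -0.13  0.82 -0.32] w 1.001 F [-0.4 -0.   0.4] T [-0.02  0.02 -0.04]
delta tool [ -1.5   1.3 -78.7] turn units 0.07
[([272.4, 317.4], 0.57), ([184.5, 318.2], 0.56)] [[193.21542352 317.73417491]
 [183.83999255 317.42662956]]
```

View pics/w1.png

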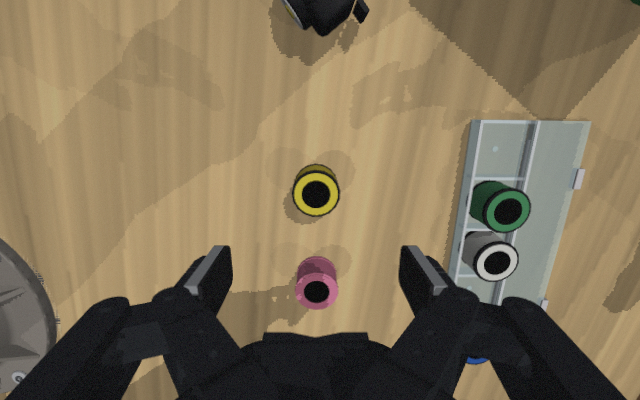

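The wrist view shows the yellow spool, top ring at (193,316), where the top camera predicted it. The pink look-alike is at (291,317) and the tray is on the right, with its end cell empty near (150,495).

```bash
cat >> h.py <<'E'
def cloud(n,d,cal):
    k,D,P=cal; v,u=np.mgrid[0:400,0:640]
    un=cv2.undistortPoints(np.stack([u.ravel(),v.ravel()],1).astype(float)[:,None],k,D)[:,0]
    z=d.ravel().astype(float)
    p=np.c_[un*z[:,None],z]@P[:3,:3].T+P[:3,3]; p[z<=0]=np.nan
    return p.reshape(400,640,3)
def circ(n,im,rc,z,cal,r=40,thr=60):
    """dark hole centre near rc -> world at z"""
    r0,c0=map(int,rc); g=im[r0-r:r0+r,c0-r:c0+r].max(2)
    _,l,s,c=cv2.connectedComponentsWithStats((g<thr).astype(np.uint8))
    b=[(s[i,4],c[i]+[c0-r,r0-r],s[i,:4]) for i in range(1,len(s)) if s[i,4]>60]
    for a in b: print(a[0],a[1],a[2],atz(n,a[1][::-1],z,cal))
E
python3 - <<'E'
from h import *
np.set_printoptions(precision=1,suppress=True)
cal=K('wrist'); im=cv2.imread('pics/w1.png')[:,:,::-1]; d=np.load('pics/w1.npy')
P=cloud('wrist',d,cal)
circ('wrist',im,(193,316),36,cal,35)
for nm,rc,z in [('y',(193,316),36),('g',(210,507),39),('w',(262,495),39)]:
    w=P[rc[0]-32:rc[0]+32,rc[1]-32:rc[1]+32].reshape(-1,3); 
    w=w[np.abs(w[:,2]-z)<4]; 
    c,rad=cv2.minEnclosingCircle(w[:,:2].astype(np.float32)); print(nm,len(w),w.mean(0),c,rad,(w.min(0)+w.max(0))/2)
# tray walls
m=(np.abs(P[...,2]-18)<3); m[:,:455]=0;m[315:]=0
w=P[m]; print(len(w)); 
print('shelf z', np.nanmedian(P[100:170,380:440,2]), 'cellfloor',np.nanmedian(P[135:170,483:515,2]))
ang=np.radians(6.84); ex=np.array([np.cos(ang),np.sin(ang)]);ey=np.array([-ex[1],ex[0]])
a=(w[:,:2]-[622.5,275.6])@np.c_[ex,ey]
h=np.histogram(a[:,0],bins=np.arange(-40,40,2)); print(np.c_[h[1][:-1],h[0]].T)
h=np.histogram(a[np.abs(a[:,0])<22,1],bins=np.arange(-100,40,2)); print(np.c_[h[1][:-1],h[0]].T)
E
python3 -c "
import cv2;t=cv2.imread('pics/w1.png');cv2.imwrite('pics/w1c.png',cv2.resize(t[100:310,420:640],None,fx=2.7,fy=2.7,interpolation=cv2.INTER_CUBIC))"
```

```text
141 [315.4 178.9] [11 12 47 32] [442.6 228.3  36. ]
576 [315.4 194. ] [21 23 28 27] [444.5 213.8  36. ]
y 1777 [444.8 215.   36.4] (445.0224609375, 214.18289184570312) 22.910198211669922 [444.8 214.1  35.5]
g 1747 [627.1 222.   39.2] (627.8050537109375, 216.09165954589844) 28.21180534362793 [628.1 216.1  38.3]
w 1505 [633.6 169.1  39.2] (634.34375, 173.84246826171875) 30.091964721679688 [635.1 173.7  38.3]
2211
shelf z -0.10594687745151532 cellfloor 2.9462247087996047
[[-40 -38 -36 -34 -32 -30 -28 -26 -24 -22 -20 -18 -16 -14 -12 -10  -8  -6
   -4  -2   0   2   4   6   8  10  12  14  16  18  20  22  24  26  28  30
   32  34  36]
 [  0   0   0   0  65 447 246  45  97  86  67  52  53  46  47  44  41  33
   32  20  20  24  17  17  15  16  12  10  16  14  12  16 278 253  70   0
    0   0   0]]
[[-100  -98  -96  -94  -92  -90  -88  -86  -84  -82  -80  -78  -76  -74
   -72  -70  -68  -66  -64  -62  -60  -58  -56  -54  -52  -50  -48  -46
   -44  -42  -40  -38  -36  -34  -32  -30  -28  -26  -24  -22  -20  -18
   -16  -14  -12  -10   -8   -6   -4   -2    0    2    4    6    8   10
    12   14   16   18   20   22   24   26   28   30   32   34   36]
 [   9    7   11   11   16   29   11    0   30   48    0    0    0    0
     2    4    3    6    4    4    0    0    0    0    1    2    7   10
     9   10   11    8   18   24    0   22   82   65    0    0    0    0
     0    0    0    0    0    0    0    0    0    0    0    0    0    0
     0    0    0    0    0    0    0   63   69    0    0    0    0]]
```

View pics/w1c.png

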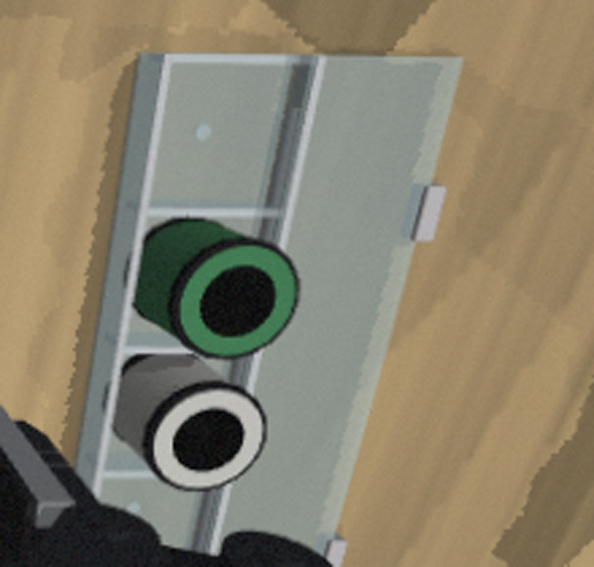

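Call:
play_rows([
  [[-2, -1, 20, 0, 0, 0], [0, 0, 25, 0, 0, 0], [0, 0, 25, 0, 0, 0], [0, 0, 20, 0, 0, 0], [0, 0, 18, 0, 0, 0], [0, 0, 12, 0, 0, 0], [0, 0, 8, 0, 0, 0], [0, 0, 5, 0, 0, 0]],
])

```text
time_s: 4.75
position: [444.9, 214.2, 29.1]
eef_rot: [-0.0, 0.66, 0.751, 0.0]
contact_force: [-0.2, 0.1, 0.6]
width: 1.001
```

Call:
play_rows([
  [[0, 0, 0, 0, 0, 0], [0, 0, 0, 0, 0, 0], [0, 0, 0, 0, 0, 0], [0, 0, 0, 0, 0, 0], [0, 0, 0, 0, 0, 0], [0, 0, 0, 0, 0, 0]],
], grip=20, force=40)

```text
time_s: 5.35
position: [445.0, 214.4, 30.2]
eef_rot: [0.0, 0.66, 0.751, 0.001]
contact_force: [-1.5, -1.6, 9.6]
width: 0.523
```

Run:
```python
from h import *
to([622,275.6,100],6.84)
cal=K('wrist'); im,d=snap('wrist','w2')
print(proj('wrist',[ctrl.get_obs()['position']+np.array([0,0,8.])],cal))
```

```text
t 5.35 pos [445.  214.4  30.2] tilt 0.06 yaw 7.38 q [-0.84  0.47  0.31  2.18 -0.28  0.53 -0.19] w 0.523 F [-1.5 -1.6  9.6] T [-0.32  0.49  0.06]
delta tool [ 38.  183.4 -69.7] turn units 0.11
[[266.11445755 317.56215681]]
```

View pics/w2.png

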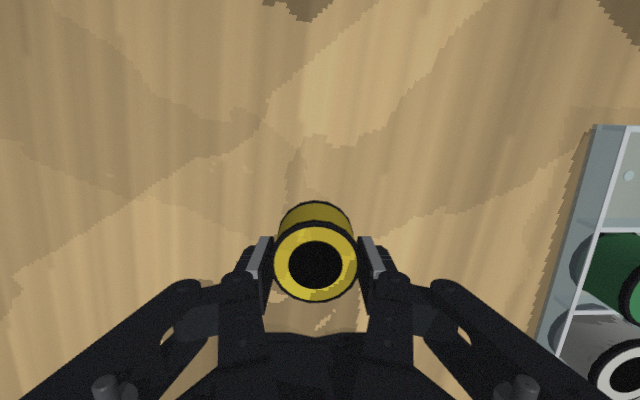

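The yellow spool sits between the pads, its top centre at (265,315), matching the projected grasp point (266,318). Now lift it.

Call:
play_rows([
  [[0, 0, -10, 0, 0, 0], [0, 0, -20, 0, 0, 0], [0, 0, -30, 0, 0, 0], [0, 0, -30, 0, 0, 0]],
])

```text
time_s: 5.8
position: [444.5, 213.9, 120.9]
eef_rot: [0.0, 0.66, 0.751, -0.0]
contact_force: [-0.1, 0.2, -0.5]
width: 0.52
```

Run:
```python
from h import *
np.set_printoptions(precision=1,suppress=True)
to([622,275.6,120],6.84)
cal=K('wrist'); p=ctrl.get_obs()['position']; im,d=snap('wrist','w3')
P=cloud('wrist',d,cal); w=P[215:310,275:360].reshape(-1,3)
w=w[~np.isnan(w[:,2])]; zt=np.percentile(w[:,2],90); print('top z',zt, 'rel TCP',zt-p[2])
circ('wrist',im,(265,315),zt,cal,35); print(p)
w=w[np.abs(w[:,2]-zt)<3]; print(w.mean(0)-p,(w.min(0)+w.max(0))/2-p, np.c_[w.min(0),w.max(0)].T)
```

```text
t 5.8 pos [444.5 213.9 120.9] tilt 0.02 yaw 7.36 q [-0.9  0.3  0.4  2.1 -0.2  0.7 -0.3] w 0.52 F [-0.1  0.2 -0.5] T [ 0.  0. -0.]
delta tool [ 38.5 183.9   0.8] turn units 0.1
top z 128.08246961436453 rel TCP 7.1831868426324235
82 [285.2 234.1] [ 0  0 16 13] [427.1 228.4 128.1]
72 [343.8 233.6] [54  0 16 12] [454.7 232.2 128.1]
1994 [314.9 264.5] [ 9 11 53 48] [443.2 214.1 128.1]
[444.5 213.9 120.9]
[-0.9  1.3  6.5] [ 0.3 -0.2  6.5] [[422.6 190.6 125.1]
 [467.1 236.8 129.6]]
```

Call:
play_rows([
  [[6.5, 15, 0, 0, 0, 0.1], [6.5, 30, 0, 0, 0, 0], [6.5, 40, 0, 0, 0, 0], [6.5, 40, 0, 0, 0, 0], [6.5, 35, 0, 0, 0, 0], [6.5, 23, 0, 0, 0, 0], [0, 0, 0, 0, 0, 0]],
])

```text
time_s: 6.55
position: [624.0, 275.7, 119.6]
eef_rot: [0.001, 0.663, 0.748, 0.001]
contact_force: [0.7, -0.7, -1.0]
width: 0.515
```

Run:
```python
from h import *
np.set_printoptions(precision=1,suppress=True)
to([622,275.6,120],6.84)
cal=K('wrist'); im,d=snap('wrist','w4')
```

```text
t 6.55 pos [624.  275.7 119.6] tilt 0.1 yaw 6.88 q [-0.8  0.6  0.4  1.7 -0.3  0.9 -0.2] w 0.515 F [ 0.7 -0.7 -1. ] T [ 0.  0. -0.]
delta tool [ 0.1 -2.  -0.4] turn units 0.01
```

View pics/w4.png

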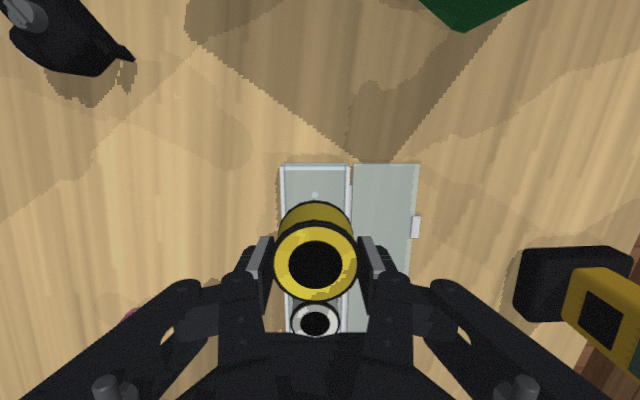

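Cell 4 shows ahead of the held spool: end wall at row ~165, side walls at columns ~283 and ~349, drain dot at (195,315).

```bash
cat >> h.py <<'E'
def cell(P,mask,c0,yaw=6.84):
    a=np.radians(yaw); ex=np.array([np.cos(a),np.sin(a)]);ey=np.array([-ex[1],ex[0]])
    w=P[mask]; 
    q=(w[:,:2]-c0)@np.c_[ex,ey]
    return w,q,ex,ey
E
python3 - <<'E'
from h import *
np.set_printoptions(precision=1,suppress=True,linewidth=200)
cal=K('wrist'); im=cv2.imread('pics/w4.png')[:,:,::-1]; d=np.load('pics/w4.npy')
P=cloud('wrist',d,cal)
m=np.zeros((400,640),bool); m[155:240,265:430]=1
w,q,ex,ey=cell(P,m,[622.5,275.6])
z=w[:,2]; k=(z>15)&(z<21)
a=q[k&(q[:,1]<24)]; 
h=np.histogram(a[:,0],bins=np.arange(-36,36,1)); print(np.c_[h[1][:-1],h[0]].T)
a=q[k&(np.abs(q[:,0])<24)]
h=np.histogram(a[:,1],bins=np.arange(-10,36,1)); print(np.c_[h[1][:-1],h[0]].T)
for lo,hi in [(5,12),(12,19),(19,25)]:
    for s in (-1,1):
        b=q[k&(q[:,1]>lo)&(q[:,1]<hi)&(np.abs(q[:,0]-s*27)<6)]; print(lo,s,len(b),b[:,0].mean() if len(b) else '',np.percentile(b[:,0],[5,95]) if len(b) else '')
print('lid edge',np.percentile(q[(np.abs(z-6)<2)&(q[:,0]>30)][:,0],[2,98]))
# dot
g=im[185:205,300:330].astype(int).sum(2); print(np.unravel_index(g.argmax(),g.shape)); print(atz('wrist',(195,315),3,cal))
print(np.round(proj('wrist',[[622.5-4+0*1,275.6,18]],cal)))
# edge crop
cv2.imwrite('pics/w4c.png',cv2.resize(cv2.imread('pics/w4.png')[150:240,260:430],None,fx=4.5,fy=4.5,interpolation=cv2.INTER_CUBIC))
E
```

```text
[[-36 -35 -34 -33 -32 -31 -30 -29 -28 -27 -26 -25 -24 -23 -22 -21 -20 -19 -18 -17 -16 -15 -14 -13 -12 -11 -10  -9  -8  -7  -6  -5  -4  -3  -2  -1   0   1   2   3   4   5   6   7   8   9  10  11  12
   13  14  15  16  17  18  19  20  21  22  23  24  25  26  27  28  29  30  31  32  33  34]
 [  0   0   0   0   0  34  53  52  42   0   0   0   0   0   0   0   0   0   0   0   0   0   0   0   0   0   0   0   0   0   0   0   0   0   0   0   0   0   0   0   0   0   0   0   0   0   0   0   0
    0   0   0   0   0   0   0   0   0   0   0  46  54  49  26   0   0   0   0   0   0   0]]
[[-10  -9  -8  -7  -6  -5  -4  -3  -2  -1   0   1   2   3   4   5   6   7   8   9  10  11  12  13  14  15  16  17  18  19  20  21  22  23  24  25  26  27  28  29  30  31  32  33  34]
 [  0   0   0   0   0   0   0   0   0   0   0   0   0   0   0   0   0   0   0   0   0   0   0   0   0   0   0   0   0   0   0   0   0   0   0  27  83  61  65   0   0   0   0   0   0]]
5 -1 32 -28.858782051879814 [-30.2 -27.6]
5 1 32 26.014564655871844 [24.7 27.3]
12 -1 35 -28.823864648579104 [-30.5 -27.6]
12 1 32 25.779396450969635 [24.4 27.1]
19 -1 28 -29.176468330677636 [-30.5 -27.9]
19 1 28 25.580394792866766 [24.4 26.9]
lid edge [32.5 88.9]
(np.int64(10), np.int64(12))
[621.2 274.4   3. ]
[[198. 312.]]
```

View pics/w4c.png

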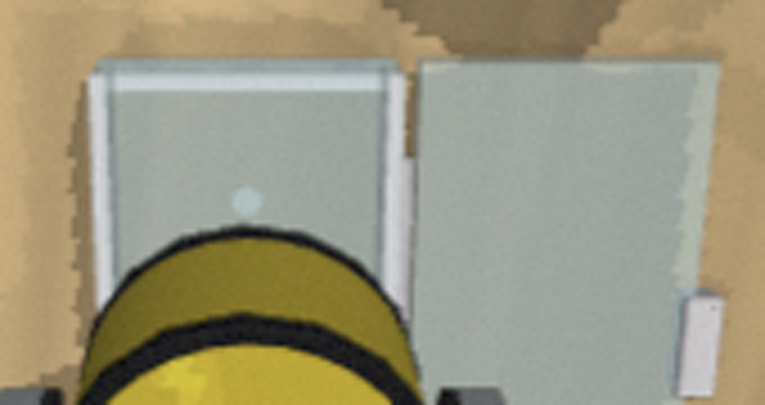

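Call:
play_rows([
  [[0, -2.5, 10, 0, 0, 0], [0, 0, 20, 0, 0, 0], [0, 0, 20, 0, 0, 0], [0, 0, 15, 0, 0, 0], [0, 0, 8, 0, 0, 0], [0, 0, 4, 0, 0, 0], [0, 0, 0, 0, 0, 0]],
])

```text
time_s: 7.3
position: [619.5, 274.8, 43.8]
eef_rot: [0.0, 0.663, 0.748, 0.001]
contact_force: [-4.0, -1.3, 16.6]
width: 0.523
```

Run:
```python
from h import *
np.set_printoptions(precision=1,suppress=True)
to([621.4,275.2,32],6.84)
cal=K('wrist'); im,d=snap('wrist','w5')
cv2.imwrite('pics/w5c.png',cv2.resize(im[140:340,200:480,::-1],None,fx=2.8,fy=2.8,interpolation=cv2.INTER_CUBIC))
```

```text
t 7.3 pos [619.5 274.8  43.8] tilt 0.09 yaw 6.87 q [-0.8  0.7  0.3  1.8 -0.3  0.8 -0.1] w 0.523 F [-4.  -1.3 16.6] T [-0.3  1.2  0. ]
delta tool [ 0.2  1.9 11.8] turn units 0.01
```

View pics/w5c.png

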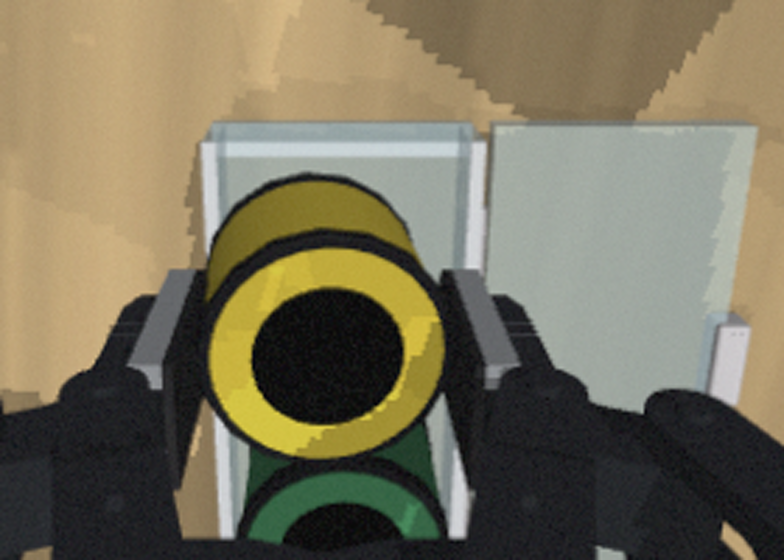

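```bash
cat > walls.py <<'E'
from h import *
import sys
np.set_printoptions(precision=1,suppress=True,linewidth=200)
def walls(name,c0,cal,r=(140,235),c=(255,400),yaw=6.84):
    d=np.load(f'pics/{name}.npy'); P=cloud('wrist',d,cal)
    m=np.zeros((400,640),bool); m[r[0]:r[1],c[0]:c[1]]=1
    w,q,ex,ey=cell(P,m,c0,yaw); k=(w[:,2]>15)&(w[:,2]<21)
    L=q[k&(q[:,0]<-22)&(q[:,0]>-34)&(q[:,1]<25)][:,0]; Rr=q[k&(q[:,0]>22)&(q[:,0]<34)&(q[:,1]<25)][:,0]; E=q[k&(np.abs(q[:,0])<22)&(q[:,1]>20)][:,1]
    S=q[k&(np.abs(q[:,0])<22)&(q[:,1]<-20)][:,1]
    print('L',len(L),L.mean(),'R',len(Rr),Rr.mean(),'mid',(L.mean()+Rr.mean())/2,'E',len(E),E.mean() if len(E) else '', 'S',len(S),S.mean() if len(S) else '')
    return P
if __name__=='__main__':
    cal=K('wrist'); o=ctrl.get_obs(); p=o['position']; print(p)
    im=cv2.imread('pics/w5.png')[:,:,::-1]
    P=walls('w5',[621.4,275.2],cal)
    circ('wrist',im,(267,317),p[2]+7,cal,38)
E
python3 walls.py
```

```text
[619.5 274.8  43.8]
L 174 -26.083822502522654 R 236 28.436533471684207 mid 1.1763554845807764 E 627 27.245454999487027 S 0 
161 [288.9 235.7] [ 0  0 29 21] [604.  288.8  50.8]
121 [344.9 234.7] [50  0 26 18] [630.5 292.5  50.8]
2036 [316.5 266.9] [11 14 54 49] [619.1 273.7  50.8]
250 [321.4 297.9] [ 0 52 76 24] [623.8 256.1  50.8]
```

The left (-x) wall is caught, and the walls now measure 3 mm further +x than the spool. Lift a little, shift, and re-check.

Call:
play_rows([
  [[0, 0, -5, 0, 0, 0], [0, 0, -3, 0, 0, 0], [0, 3.2, 0, 0, 0, 0], [0, 0, 0, 0, 0, 0], [0, 0, 0, 0, 0, 0], [0, 0, 0, 0, 0, 0]],
])

```text
time_s: 7.95
position: [622.2, 274.9, 50.0]
eef_rot: [-0.0, 0.663, 0.748, -0.0]
contact_force: [-0.3, -0.7, -0.1]
width: 0.523
```

Run:
```python
from walls import *
to([622.6,275,32],6.84)
cal=K('wrist'); p=ctrl.get_obs()['position']; im,d=snap('wrist','w6')
P=walls('w6',[622.6,275],cal)
circ('wrist',im,(267,317),p[2]+7,cal,38)
w=P[225:310,275:360].reshape(-1,3); w=w[np.abs(w[:,2]-p[2]-7)<4];print(np.median(w[:,2]), (w.min(0)+w.max(0))/2)
to([622.6,275,32],6.84)
```

```text
t 7.95 pos [622.2 274.9  50. ] tilt 0.03 yaw 6.88 q [-0.8  0.7  0.3  1.7 -0.3  0.8 -0.1] w 0.523 F [-0.3 -0.7 -0.1] T [0. 0. 0.]
delta tool [ 0.   0.4 18. ] turn units 0.01
L 216 -27.28139153425549 R 244 27.2834952735985 mid 0.0010518696715049458 E 457 28.668052253494775 S 0 
159 [288.9 235.5] [ 0  0 29 20] [606.7 289.   57. ]
122 [344.9 234.8] [50  0 26 19] [633.1 292.5  57. ]
2029 [316.3 266.8] [11 14 54 48] [621.7 273.8  57. ]
279 [319.9 298.6] [ 0 52 76 24] [625.8 255.7  57. ]
58.62350298473734 [622.7 274.3  57. ]
t 8.0 pos [622.2 274.9  50. ] tilt 0.03 yaw 6.88 q [-0.8  0.7  0.3  1.7 -0.3  0.8 -0.1] w 0.518 F [-0.1 -0.5 -1.5] T [ 0.1  0.  -0. ]
delta tool [ 0.1  0.5 18. ] turn units 0.01
```

Call:
play_rows([
  [[0.7, 0.4, 4, 0, 0, 0], [0, 0, 4, 0, 0, 0], [0, 0, 4, 0, 0, 0], [0, 0, 3, 0, 0, 0], [0, 0, 2, 0, 0, 0], [0, 0, 0, 0, 0, 0]],
])

```text
time_s: 8.6
position: [622.7, 275.7, 33.1]
eef_rot: [0.0, 0.663, 0.748, -0.0]
contact_force: [1.4, 0.4, -1.8]
width: 0.519
```

In past the wall top, with no contact. Last 2.5 mm, then a partial release.

Call:
play_rows([
  [[0, 0, 1.5, 0, 0, 0], [0, 0, 0.7, 0, 0, 0], [0, 0, 0, 0, 0, 0]],
])

```text
time_s: 8.9
position: [622.8, 275.8, 32.5]
eef_rot: [-0.0, 0.663, 0.748, 0.0]
contact_force: [-6.3, -2.1, 20.7]
width: 0.521
```

Call:
play_rows([
  [[0, 0, 0, 0, 0, 0], [0, 0, 0, 0, 0, 0], [0, 0, -8, 0, 0, 0], [0, 0, -20, 0, 0, 0], [0, 0, -30, 0, 0, 0], [0, 0, -30, 0, 0, 0]],
], grip=75)

```text
time_s: 9.5
position: [622.4, 275.5, 120.2]
eef_rot: [-0.0, 0.663, 0.748, -0.0]
contact_force: [0.2, 0.9, 0.3]
width: 0.749
```

Run:
```python
from walls import *
to([441,-25,120],6.84)
cal=K('wrist'); im,d=snap('wrist','w7')
P=cloud('wrist',d,cal)
q=P[100:260,250:390].reshape(-1,3); q=q[np.abs(q[:,2]-39)<3]; print(len(q),(q.min(0)+q.max(0))/2,np.median(q[:,2]))
```

```text
t 9.5 pos [622.4 275.5 120.2] tilt 0.06 yaw 6.87 q [-0.8  0.6  0.4  1.7 -0.3  0.9 -0.2] w 0.749 F [0.2 0.9 0.3] T [0.  0.1 0. ]
delta tool [-276.6 -216.     0.5] turn units 0.01
3119 [623.1 262.1  38.8] 39.69238292127707
```

View pics/w7.png

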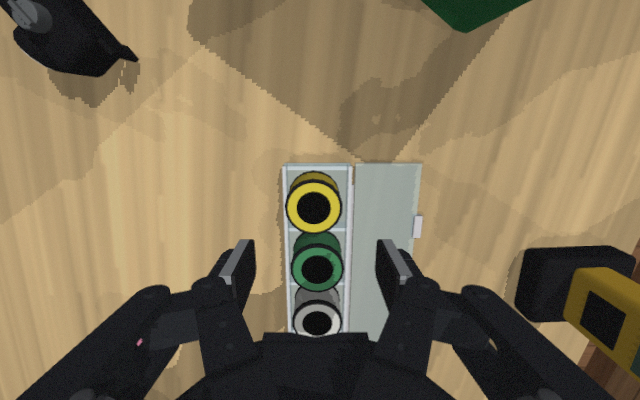

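Yellow stands in cell 4, top centre at (207,314), height 39 mm. Next is orange.

Call:
play_rows([
  [[-15, -12, 0, 0, 0, 0], [-30, -24, 0, 0, 0, 0], [-40, -32, 0, 0, 0, 0], [-42, -33, 0, 0, 0, 0], [-42, -33, 0, 0, 0, 0], [-42, -32, 0, 0, 0, 0], [-36, -28, 0, 0, 0, 0], [-20, -16, 0, 0, 0, 0]],
], grip=100)

```text
time_s: 10.35
position: [449.6, -8.0, 119.4]
eef_rot: [-0.0, 0.664, 0.747, -0.0]
contact_force: [0.5, 1.5, 0.1]
width: 0.999
```

Call:
play_rows([
  [[-10, -8, 0, 0, 0, 0], [0, 0, 0, 0, 0, 0], [0, 0, 0, 0, 0, 0]],
])

```text
time_s: 10.65
position: [445.8, -15.3, 119.4]
eef_rot: [0.0, 0.663, 0.748, 0.0]
contact_force: [-0.4, 0.9, 0.4]
width: 0.996
```

Run:
```python
from walls import *
to([439,-25.5,120],6.84)
cal=K('wrist'); im,d=snap('wrist','w8')
P=cloud('wrist',d,cal)
q=P[130:300,250:390].reshape(-1,3); q=q[(np.abs(q[:,2]-36)<4)&(q[:,1]<20)&(q[:,1]>-70)]; print(len(q),(q.min(0)+q.max(0))/2,q.max(0)-q.min(0),np.median(q[:,2]))
rc=proj('wrist',[[440,-25,36]],cal)[0]; print(rc)
circ('wrist',im,rc,36,cal,40)
```

```text
t 10.65 pos [445.8 -15.3 119.4] tilt 0.05 yaw 6.91 q [-0.5  0.2  0.5  2.2 -0.2  0.7  0.2] w 0.996 F [-0.4  0.9  0.4] T [-0.  0. -0.]
delta tool [-9.3 -8.  -0.6] turn units 0.01
2377 [440.2 -25.   35.5] [45.5 45.   6.7] 36.70342529021252
[216.8 307.9]
287 [306.7 207. ] [13 14 56 53] [438.1 -16.8  36. ]
776 [307.6 217.5] [25 27 32 30] [439.8 -25.6  36. ]
```

View pics/w8.png

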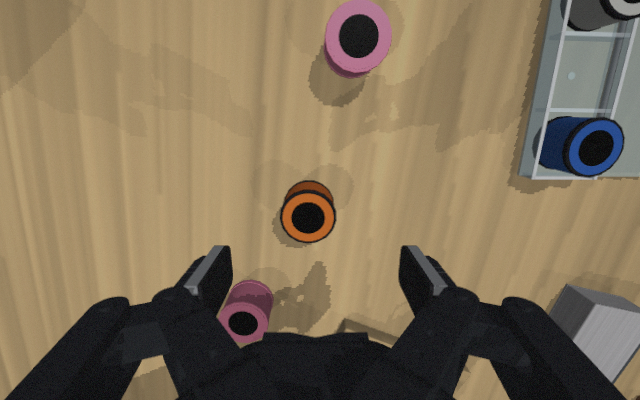

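The orange spool is at (217,308), between the two pinks at (38,358) and (322,244). It measures (440,-25.3), top at 36 mm, diameter 45 mm.

Call:
play_rows([
  [[-5, -4, 10, 0, 0, 0], [-4.2, -3, 20, 0, 0, 0], [0, 0, 20, 0, 0, 0], [0, 0, 18, 0, 0, 0], [0, 0, 12, 0, 0, 0], [0, 0, 7, 0, 0, 0], [0, 0, 3, 0, 0, 0], [0, 0, 0, 0, 0, 0]],
])

```text
time_s: 11.5
position: [439.2, -26.1, 29.0]
eef_rot: [-0.0, 0.663, 0.748, -0.0]
contact_force: [-0.4, -0.7, 0.4]
width: 0.998
```

Call:
play_rows([
  [[0, 0, 0, 0, 0, 0], [0, 0, 0, 0, 0, 0], [0, 0, 0, 0, 0, 0], [0, 0, 0, 0, 0, 0], [0, 0, 0, 0, 0, 0], [0, 0, 0, 0, 0, 0]],
], grip=20, force=40)

```text
time_s: 12.1
position: [439.5, -26.0, 29.8]
eef_rot: [0.0, 0.663, 0.748, 0.0]
contact_force: [-3.5, 0.4, 14.8]
width: 0.523
```

Call:
play_rows([
  [[0, 0, -10, 0, 0, 0], [0, 0, -20, 0, 0, 0], [0, 0, -30, 0, 0, 0], [0, 0, -20, 0, 0, 0], [0, 0, -10, 0, 0, 0]],
])

```text
time_s: 12.6
position: [439.8, -26.0, 121.1]
eef_rot: [0.001, 0.663, 0.748, 0.001]
contact_force: [-0.2, 0.6, -0.5]
width: 0.52
```

Run:
```python
from walls import *
to([642.5,112,120],6.84)
cal=K('wrist'); p=ctrl.get_obs()['position'];im,d=snap('wrist','w9')
P=cloud('wrist',d,cal)
w=P[220:310,265:370].reshape(-1,3); w=w[np.abs(w[:,2]-p[2]-7)<5];print(np.median(w[:,2])-p[2], (w.min(0)+w.max(0))/2-p,w.max(0)-w.min(0))
circ('wrist',im,(266,316),p[2]+7,cal,38)
```

```text
t 12.6 pos [439.8 -26.  121.1] tilt 0.14 yaw 6.87 q [-0.5  0.2  0.5  2.2 -0.2  0.7  0.2] w 0.52 F [-0.2  0.6 -0.5] T [ 0. -0.  0.]
delta tool [112.8 217.8   1.7] turn units 0.01
6.848175872409314 [-1.6  0.4  7. ] [51.3 46.4  9.9]
109 [285.  233.4] [ 0  0 21 17] [422.3 -11.  128.1]
112 [345.6 234.1] [54  0 22 18] [451.   -7.9 128.1]
2009 [314.9 263.5] [11 12 53 48] [438.4 -25.3 128.1]
175 [315.3 293.3] [ 0 51 76 23] [440.7 -42.3 128.1]
```

View pics/w9.png

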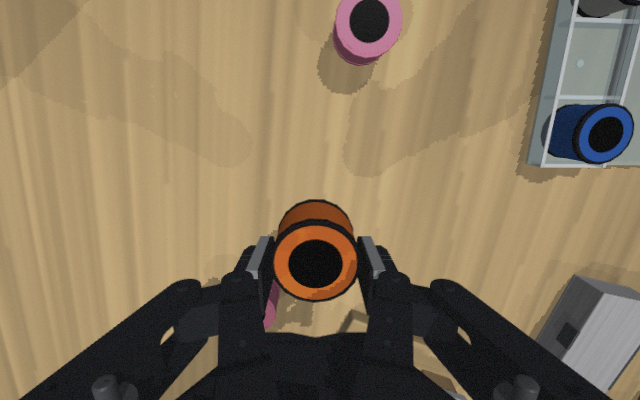

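Call:
play_rows([
  [[8, 15, 0, 0, 0, 0], [16, 30, 0, 0, 0, 0], [20, 40, 0, 0, 0, 0], [20, 40, 0, 0, 0, 0], [20, 40, 0, 0, 0, 0], [16, 30, 0, 0, 0, 0], [8, 15, 0, 0, 0, 0], [4, 7.5, 0, 0, 0, 0]],
])

```text
time_s: 13.45
position: [642.4, 112.8, 117.1]
eef_rot: [-0.0, 0.663, 0.749, -0.001]
contact_force: [-1.0, -0.1, 0.0]
width: 0.521
```

Call:
play_rows([
  [[0, 0, 15, 0, 0, 0], [0, 0, 20, 0, 0, 0], [0, 0, 15, 0, 0, 0], [0, 0, 10, 0, 0, 0], [0, 0, 5, 0, 0, 0], [0, 0, 0, 0, 0, 0], [0, 0, 0, 0, 0, 0]],
])

```text
time_s: 14.15
position: [642.0, 111.1, 54.6]
eef_rot: [0.0, 0.663, 0.748, 0.0]
contact_force: [-0.0, -0.1, -0.8]
width: 0.521
```

Run:
```python
from walls import *
to([642.3,111.5,32],6.84)
cal=K('wrist'); p=ctrl.get_obs()['position'];im,d=snap('wrist','w10')
P=cloud('wrist',d,cal)
m=np.zeros((400,640),bool); m[60:235,255:400]=1; m[200:330,262:275]=1;m[200:330,340:375]=1
w,q,ex,ey=cell(P,m,[642.3,111.5]); k=(w[:,2]>15)&(w[:,2]<21)
for lo,hi in [(-30,0),(0,28),(28,55),(55,110)]:
    b=q[k&(q[:,1]>lo)&(q[:,1]<hi)]; L=b[(b[:,0]<-24)&(b[:,0]>-32)]; R_=b[(b[:,0]>24)&(b[:,0]<32)]
    print(lo,len(L),L[:,0].mean(),len(R_),R_[:,0].mean(),(L[:,0].mean()+R_[:,0].mean())/2)
b=q[k&(np.abs(q[:,0])<24)]; h=np.histogram(b[:,1],bins=np.arange(-30,140,2)); print(np.c_[h[1][:-1],h[0]].T)
circ('wrist',im,(266,316),p[2]+7,cal,38)
```

```text
t 14.15 pos [642.  111.1  54.6] tilt 0.04 yaw 6.87 q [-0.6  0.6  0.4  1.8 -0.3  0.8  0.1] w 0.521 F [-0.  -0.1 -0.8] T [-0.1 -0.  -0. ]
delta tool [ 0.4  0.4 22.6] turn units 0.01
-30 27 -27.212204510687563 34 27.49298153988361 0.1403885145980226
0 250 -26.996004082840113 252 27.3976373190379 0.2008166180988944
28 278 -27.047023524048416 278 27.376788182811094 0.16488232938133862
55 548 -27.179869697716917 547 27.00178873971088 -0.08904047900301926
[[-30 -28 -26 -24 -22 -20 -18 -16 -14 -12 -10  -8  -6  -4  -2   0   2   4   6   8  10  12  14  16  18  20  22  24  26  28  30  32  34  36  38  40  42  44  46  48  50  52  54  56  58  60  62  64  66
   68  70  72  74  76  78  80  82  84  86  88  90  92  94  96  98 100 102 104 106 108 110 112 114 116 118 120 122 124 126 128 130 132 134 136]
 [  0   0   0   0   0   0   0   0   0   0   0   0   0   0   0   0   0   0   0   0   0   0   0   0   0   0   0   0 165 193   0   0   0   0   0   0   0   0   0   0   0   0   0   0   0   0   0   0   0
    0   0   0   0   0   0 257 315  32   8  27  10   5   2   0   0   0   0   0   0   0   0   0   0   0   0   0   0   0   0   0   0   0   0   0]]
103 [284.7 233.5] [ 0  0 20 17] [624.4 126.   61.6]
109 [345.6 234.1] [55  0 21 18] [653.2 129.1  61.6]
2003 [314.9 263.4] [11 12 53 48] [640.6 111.8  61.6]
298 [318.3 295.9] [ 0 50 76 26] [644.5  93.4  61.6]
```

View pics/w10.png

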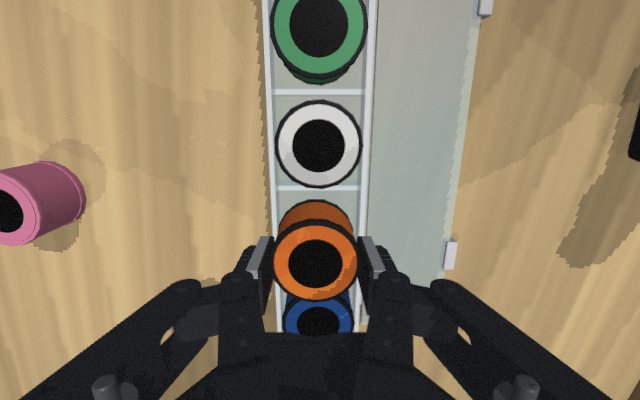

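The orange spool hangs over cell 1 (264,316), between white (145,318) and blue (320,318). The walls are centred within 0.5 mm.

Call:
play_rows([
  [[0.4, 0.5, 5, 0, 0, 0], [0, 0, 5, 0, 0, 0], [0, 0, 4, 0, 0, 0], [0, 0, 4, 0, 0, 0], [0, 0, 3, 0, 0, 0], [0, 0, 0, 0, 0, 0]],
])

```text
time_s: 14.8
position: [642.1, 111.6, 33.0]
eef_rot: [-0.0, 0.663, 0.748, -0.0]
contact_force: [0.8, 0.1, -1.3]
width: 0.522
```

Call:
play_rows([
  [[0, 0, 1.2, 0, 0, 0], [0, 0, 0, 0, 0, 0]],
])

```text
time_s: 15.0
position: [642.2, 111.6, 32.9]
eef_rot: [-0.0, 0.663, 0.748, 0.0]
contact_force: [-8.3, -1.5, 19.1]
width: 0.521
```

Call:
play_rows([
  [[0, 0, 0, 0, 0, 0], [0, 0, 0, 0, 0, 0], [0, 0, -8, 0, 0, 0], [0, 0, -20, 0, 0, 0], [0, 0, -30, 0, 0, 0], [0, 0, -30, 0, 0, 0], [0, 0, -20, 0, 0, 0]],
], grip=75)

```text
time_s: 15.7
position: [642.7, 111.5, 142.4]
eef_rot: [0.001, 0.664, 0.748, 0.001]
contact_force: [-0.3, -0.3, 0.8]
width: 0.745
```

Run:
```python
from walls import *
cal=K('wrist'); im,d=snap('wrist','w11')
to([519,-201,225],-13.8+90)
P=cloud('wrist',d,cal)
c4=np.array([622.6,275.3]);e=np.array([-.119,.993])
for i in range(5):
    c=c4-(4-i)*55*e
    q=P.reshape(-1,3); q=q[(np.abs(q[:,2]-39)<3)&(np.linalg.norm(q[:,:2]-c,axis=1)<27)]
    if len(q)>50: print(i,c,len(q),np.array(cv2.minEnclosingCircle(q[:,:2].astype(np.float32))[0])-c,np.median(q[:,2]))
im,d=snap('top','t2')
cv2.imwrite('pics/t2c.png',cv2.resize(im[130:260,210:440,::-1],None,fx=3.4,fy=3.4,interpolation=cv2.INTER_CUBIC))
```

```text
t 15.75 pos [644.  111.7 145.1] tilt 0.29 yaw 6.85 q [-0.6  0.5  0.4  1.8 -0.3  0.9  0.1] w 0.752 F [ 2.6 -1.   3.7] T [-0.  -0.1 -0. ]
delta tool [-295.5 -161.   -80.9] turn units -13.87
0 [648.8  56.8] 1773 [0.7 0.7] 39.759563773165496
1 [642.2 111.5] 2099 [-1.3  0.8] 39.73444342170254
2 [635.7 166.1] 2521 [0.2 0.5] 39.67496189852727
3 [629.1 220.7] 3050 [-0.2 -0.3] 39.718132938052676
4 [622.6 275.3] 448 [ -1.5 -14.9] 39.30250675919828
```

View pics/w11.png

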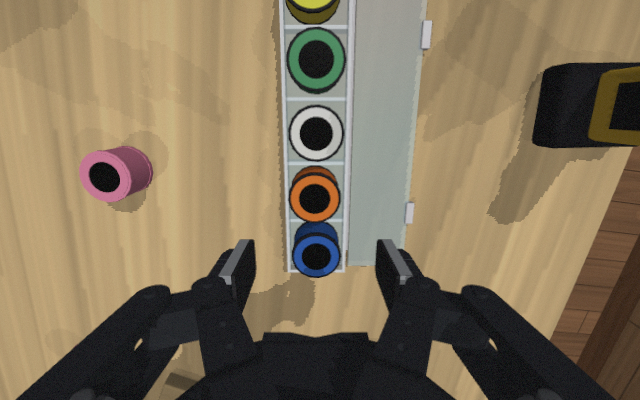

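View pics/t2c.png

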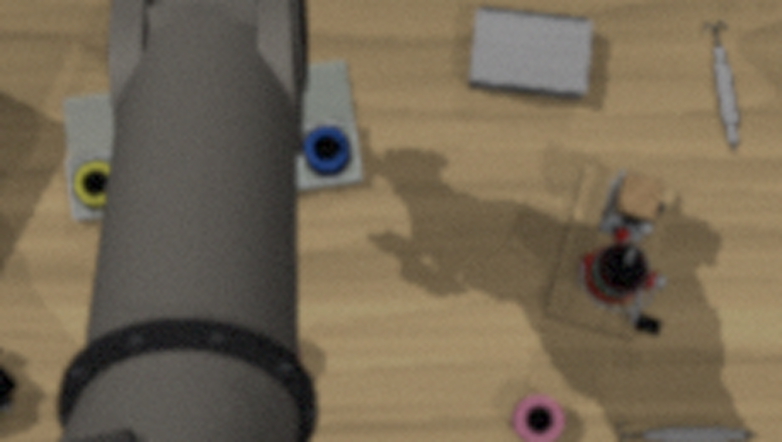

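All five stand in the row: yellow, green, white, orange and blue, at 39.7 mm, centred within ~1.5 mm. On to the reel, rising first.

Call:
play_rows([
  [[-10, -5, -20, 0, 0, 0], [-22, -12, -30, 0, 0, 0], [-36, -20, -30, 0, 0, 0], [-40, -22, 0, 0, 0, 0], [-40, -22, 0, 0, 0, 0], [-40, -22, 0, 0, 0, 0], [-40, -22, 0, 0, 0, 0], [-36, -20, 0, 0, 0, 0]],
], grip=50)

```text
time_s: 16.6
position: [528.7, -169.0, 219.2]
eef_rot: [-0.0, 0.664, 0.748, -0.0]
contact_force: [0.4, -0.2, -0.1]
width: 0.498
```

Call:
play_rows([
  [[-20, -11, 0, 0, 0, -0.8], [-10, -6, 0, 0, 0, -1], [0, 0, 0, 0, 0, -1], [0, 0, 0, 0, 0, -1], [0, 0, 0, 0, 0, -1], [0, 0, 0, 0, 0, -1], [0, 0, 0, 0, 0, -1], [0, 0, 0, 0, 0, -1]],
])

```text
time_s: 17.4
position: [517.3, -199.2, 219.0]
eef_rot: [-0.0, 0.374, 0.927, -0.0]
contact_force: [-0.5, 0.4, -0.5]
width: 0.5
```

Call:
play_rows([
  [[0, 0, 0, 0, 0, -1], [0, 0, 0, 0, 0, -1], [0, 0, 0, 0, 0, -1], [0, 0, 0, 0, 0, -1], [0, 0, 0, 0, 0, -1], [0, 0, 0, 0, 0, -1], [0, 0, 0, 0, 0, 0], [0, 0, 0, 0, 0, 0]],
])

```text
time_s: 18.2
position: [517.4, -199.3, 219.1]
eef_rot: [-0.0, 0.124, 0.992, -0.0]
contact_force: [-0.4, -0.5, 1.0]
width: 0.503
```

Run:
```python
from walls import *
cal=K('wrist'); im,d=snap('wrist','w12')
to([519,-201,225],-13.8+90)
P=cloud('wrist',d,cal)
print(proj('wrist',[[519,-201,152]],cal))
q=P.reshape(-1,3); q=q[(np.abs(q[:,2]-152)<4)&(np.linalg.norm(q[:,:2]-[519,-201],axis=1)<40)]
print(len(q)); 
if len(q): r=cv2.minAreaRect(q[:,:2].astype(np.float32)); print(r,q.mean(0),np.median(q[:,2]))
q=P.reshape(-1,3); q=q[(np.abs(q[:,2]-134)<3)&(np.linalg.norm(q[:,:2]-[519,-201],axis=1)<40)]
if len(q): print('disc',cv2.minEnclosingCircle(q[:,:2].astype(np.float32)),np.median(q[:,2]))
q=P.reshape(-1,3); q=q[(np.abs(q[:,2]-118)<3)&(np.linalg.norm(q[:,:2]-[584,-217],axis=1)<40)]
if len(q): print('post',cv2.minAreaRect(q[:,:2].astype(np.float32)))
```

```text
t 18.25 pos [ 517.4 -199.3  219.2] tilt 0.02 yaw 75.73 q [-0.1  0.3  0.4  1.9 -0.1  1.   1.7] w 0.5 F [ 0.9 -0.2  0.5] T [-0. -0.  0.]
delta tool [-2.  -1.3 -5.8] turn units -0.09
[[217.8 314.8]]
643
((520.1258544921875, -200.7418975830078), (11.97794246673584, 31.823522567749023), 72.44920349121094) [ 519.3 -200.5  152.1] 152.18445483628332
disc ((520.3589477539062, -200.77330017089844), 19.301429748535156) 134.1917429837781
post ((585.3203125, -220.52920532226562), (35.98822021484375, 37.03887939453125), 73.61193084716797)
```

View pics/w12.png

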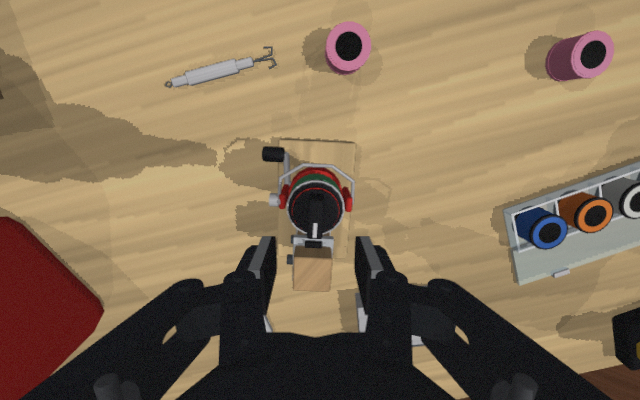

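The cap bar is near (230,315), with the post at (270,313) and the crank at (155,275). The bar measures 12 x 32 mm, centre (520.2,-200.8), top 152 and disc 134, matching the spec.

Call:
play_rows([
  [[-3.2, -0.7, 10, 0, 0, 0.55], [0, 0, 18, 0, 0, 0], [0, 0, 18, 0, 0, 0], [0, 0, 12, 0, 0, 0], [0, 0, 8, 0, 0, 0], [0, 0, 5, 0, 0, 0], [0, 0, 0, 0, 0, 0], [0, 0, 0, 0, 0, 0]],
])

```text
time_s: 19.05
position: [520.7, -200.8, 148.8]
eef_rot: [0.0, 0.147, 0.989, -0.0]
contact_force: [0.8, 0.2, -0.5]
width: 0.497
```

Run:
```python
from walls import *
cal=K('wrist'); im,d=snap('wrist','w13')
to([520.2,-200.8,147.5],73)
P=cloud('wrist',d,cal)
q=P.reshape(-1,3); q=q[(np.abs(q[:,2]-152)<4)&(np.linalg.norm(q[:,:2]-[519,-201],axis=1)<20)]
print(len(q)); 
if len(q): r=cv2.minAreaRect(q[:,:2].astype(np.float32)); print(r,q.mean(0),np.median(q[:,2]))
```

```text
t 19.1 pos [ 520.8 -200.8  148.9] tilt 0.05 yaw 73.11 q [-0.   0.4  0.3  2.  -0.2  0.8  1.7] w 0.5 F [-0.4 -0.   0.6] T [ 0.  0. -0.]
delta tool [ 0.6 -0.1  1.4] turn units 0.02
1327
((520.13818359375, -200.56277465820312), (11.6080322265625, 32.588356018066406), 72.7431869506836) [ 518.9 -200.3  152.1] 152.17302972910582
```

View pics/w13.png

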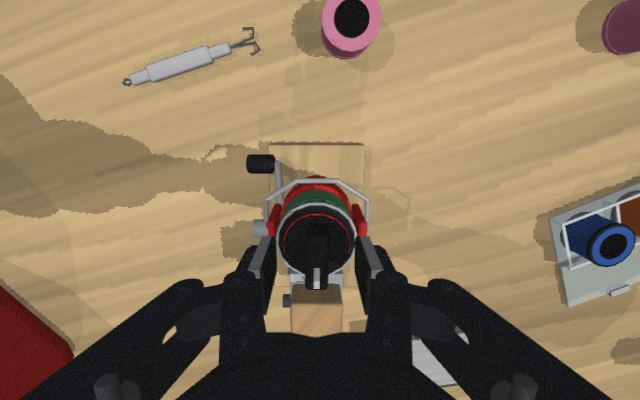

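Call:
play_rows([
  [[0.5, 0, 1, 0, 0, 0], [0, 0, 0, 0, 0, 0], [0, 0, 0, 0, 0, 0], [0, 0, 0, 0, 0, 0], [0, 0, 0, 0, 0, 0], [0, 0, 0, 0, 0, 0], [0, 0, 0, 0, 0, 0], [0, 0, 0, 0, 0, 0]],
], grip=0, force=80)

```text
time_s: 19.9
position: [520.1, -200.6, 147.8]
eef_rot: [0.0, 0.147, 0.989, 0.0]
contact_force: [-2.6, 1.6, 6.3]
width: 0.115
```

Run:
```python
from walls import *
to([520.2,-200.8,147.5],73)
```

```text
t 19.9 pos [ 520.1 -200.6  147.8] tilt 0.02 yaw 73.12 q [-0.   0.4  0.3  2.  -0.2  0.8  1.7] w 0.115 F [-2.6  1.6  6.3] T [ 0.1  0.5 -0. ]
delta tool [-0.2 -0.2  0.3] turn units 0.02
```

Gripped. Try clockwise first, a small amount.

Call:
play_rows([
  [[0, 0, 0, 0, 0, 0.6], [0, 0, 0, 0, 0, 0.6], [0, 0, 0, 0, 0, 0.6], [0, 0, 0, 0, 0, 0]],
])

```text
time_s: 20.3
position: [520.1, -200.3, 147.9]
eef_rot: [0.0, 0.224, 0.975, 0.0]
contact_force: [-3.8, 2.8, 7.4]
width: 0.114
```

Run:
```python
from walls import *
to([520.2,-200.8,147.5],73)
```

```text
t 20.3 pos [ 520.1 -200.3  147.9] tilt 0.01 yaw 64.07 q [-0.1  0.4  0.4  2.  -0.2  0.8  1.5] w 0.114 F [-3.8  2.8  7.4] T [0.4 0.7 0.6]
delta tool [-0.3 -0.4  0.4] turn units -1.79
```

Call:
play_rows([
  [[0, 0, 0, 0, 0, 0.6], [0, 0, 0, 0, 0, 0.6], [0, 0, 0, 0, 0, 0]],
])

```text
time_s: 20.6
position: [520.2, -200.3, 147.9]
eef_rot: [0.0, 0.274, 0.962, -0.0]
contact_force: [-3.7, 1.4, 7.9]
width: 0.115
```

Run:
```python
from walls import *
to([520.2,-200.8,147.5],73)
cal=K('wrist'); im,d=snap('wrist','w14')
cv2.imwrite('pics/w14c.png',cv2.resize(im[170:330,240:400,::-1],None,fx=3.5,fy=3.5,interpolation=cv2.INTER_CUBIC))
```

```text
t 20.6 pos [ 520.2 -200.3  147.9] tilt 0.01 yaw 58.14 q [-0.1  0.4  0.4  2.  -0.2  0.8  1.4] w 0.115 F [-3.7  1.4  7.9] T [0.2 0.7 1.6]
delta tool [-0.3 -0.4  0.4] turn units -2.97
```

View pics/w14c.png

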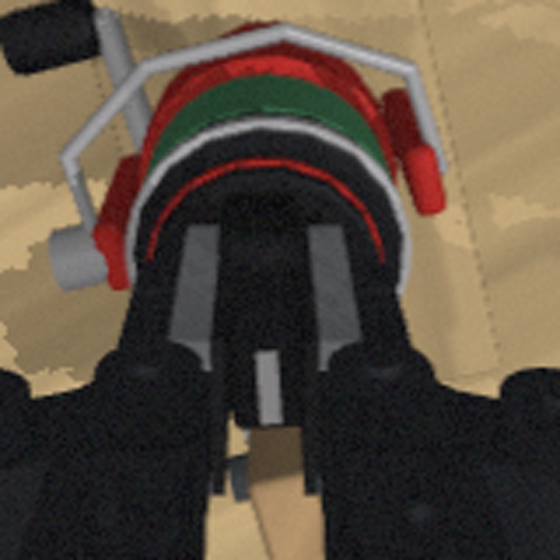

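The torque rises 0.6 → 1.6 Nm between 9° and 15°, so clockwise is the stop. Now anticlockwise.

Call:
play_rows([
  [[0, 0, 0, 0, 0, -0.8], [0, 0, 0, 0, 0, -0.8], [0, 0, 0, 0, 0, -0.8], [0, 0, 0, 0, 0, -0.8], [0, 0, 0, 0, 0, -0.8], [0, 0, 0, 0, 0, -0.8]],
])

```text
time_s: 21.25
position: [520.4, -200.7, 147.9]
eef_rot: [0.0, 0.067, 0.998, -0.0]
contact_force: [0.3, -0.5, 3.8]
width: 0.113
```

Run:
```python
from walls import *
to([520.2,-200.8,147.5],73)
```

```text
t 21.25 pos [ 520.4 -200.7  147.9] tilt 0.06 yaw 82.29 q [-0.   0.3  0.3  2.  -0.1  0.8  1.8] w 0.113 F [ 0.3 -0.5  3.8] T [-0.   0.1  0. ]
delta tool [ 0.2 -0.1  0.4] turn units 1.86
```

No resistance anticlockwise past the start. Continue.

Call:
play_rows([
  [[0, 0, 0, 0, 0, -0.8], [0, 0, 0, 0, 0, -0.8], [0, 0, 0, 0, 0, -0.8], [0, 0, 0, 0, 0, -0.8], [0, 0, 0, 0, 0, -0.8], [0, 0, 0, 0, 0, -0.8], [0, 0, 0, 0, 0, -0.8], [0, 0, 0, 0, 0, -0.8]],
])

```text
time_s: 22.05
position: [520.4, -200.7, 147.9]
eef_rot: [0.0, -0.21, 0.978, -0.0]
contact_force: [0.5, 1.2, 3.9]
width: 0.113
```

Run:
```python
from walls import *
to([520.2,-200.8,147.5],73)
print(ctrl.get_obs()['joint_positions'])
cal=K('wrist'); im,d=snap('wrist','w15')
cv2.imwrite('pics/w15c.png',cv2.resize(im[170:330,240:400,::-1],None,fx=3.5,fy=3.5,interpolation=cv2.INTER_CUBIC))
```

```text
t 22.05 pos [ 520.4 -200.7  147.9] tilt 0.06 yaw 114.29 q [ 0.1  0.3  0.2  2.  -0.1  0.8  2.3] w 0.113 F [0.5 1.2 3.9] T [ 0.  -0.1 -0. ]
delta tool [ 0.2 -0.   0.4] turn units 8.26
[ 0.1  0.3  0.2  2.  -0.1  0.8  2.3]
```

View pics/w15c.png

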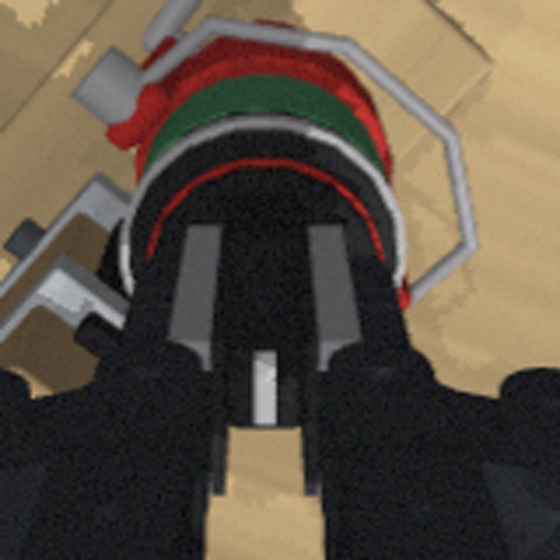

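The bar's white mark stays aligned between the pads while the reel rotates in view, so the cap is turning with the gripper.

Call:
play_rows([
  [[0, 0, 0, 0, 0, -0.8], [0, 0, 0, 0, 0, -0.8], [0, 0, 0, 0, 0, -0.8], [0, 0, 0, 0, 0, -0.8], [0, 0, 0, 0, 0, -0.6]],
])

```text
time_s: 22.6
position: [520.3, -201.2, 147.9]
eef_rot: [0.0, -0.368, 0.93, -0.001]
contact_force: [-0.4, -2.5, 4.3]
width: 0.12
```

Run:
```python
from walls import *
np.set_printoptions(precision=3,suppress=True)
to([520.2,-200.8,147.5],73)
print(ctrl.get_obs()['joint_positions'])
```

```text
t 22.6 pos [ 520.3 -201.2  147.9] tilt 0.07 yaw 133.16 q [ 0.15  0.34  0.12  1.97 -0.06  0.83  2.63] w 0.12 F [-0.4 -2.5  4.3] T [-0.65  0.04 -0.33]
delta tool [-0.2  0.4  0.4] turn units 12.03
[ 0.152  0.344  0.124  1.966 -0.056  0.834  2.629]
```

Call:
play_rows([
  [[0, 0, 0, 0, 0, -0.3], [0, 0, 0, 0, 0, -0.3], [0, 0, 0, 0, 0, 0]],
])

```text
time_s: 22.9
position: [520.3, -201.3, 147.8]
eef_rot: [0.0, -0.391, 0.92, -0.0]
contact_force: [0.6, -2.7, 5.2]
width: 0.114
```

Run:
```python
from walls import *
np.set_printoptions(precision=3,suppress=True)
to([520.2,-200.8,147.5],73)
print(ctrl.get_obs()['joint_positions'])
cal=K('wrist'); im,d=snap('wrist','w16')
cv2.imwrite('pics/w16c.png',cv2.resize(im[170:330,240:400,::-1],None,fx=3.5,fy=3.5,interpolation=cv2.INTER_CUBIC))
```

```text
t 22.9 pos [ 520.3 -201.3  147.8] tilt 0.07 yaw 136.03 q [ 0.17  0.34  0.1   1.96 -0.04  0.83  2.67] w 0.114 F [ 0.6 -2.7  5.2] T [-0.73 -0.05 -0.48]
delta tool [-0.3  0.4  0.3] turn units 12.61
[ 0.173  0.343  0.098  1.964 -0.044  0.835  2.669]
```

View pics/w16c.png

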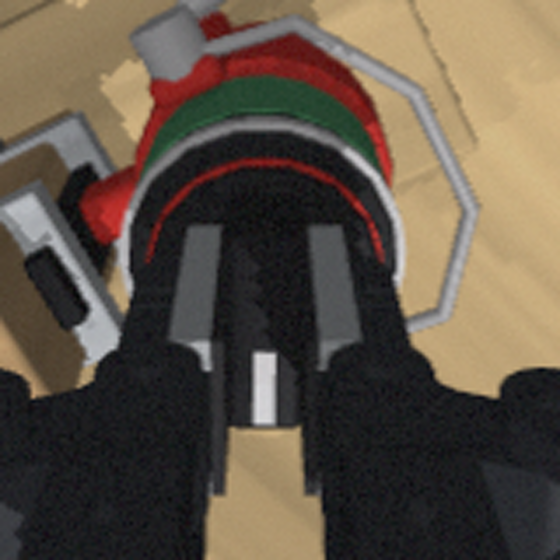

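63° turned and torque is starting to build, probably the stop. Test with a gentle lift.

Call:
play_rows([
  [[0, 0, -1, 0, 0, 0], [0, 0, -1, 0, 0, 0], [0, 0, 0, 0, 0, 0]],
])

```text
time_s: 23.25
position: [519.7, -200.7, 148.6]
eef_rot: [-0.0, -0.391, 0.92, 0.0]
contact_force: [3.5, -4.3, -10.2]
width: 0.113
```

Run:
```python
from walls import *
to([520.2,-200.8,147.5],73)
```

```text
t 23.25 pos [ 519.7 -200.7  148.6] tilt 0.04 yaw 136.03 q [ 0.2  0.3  0.1  2.  -0.   0.8  2.7] w 0.113 F [  3.5  -4.3 -10.2] T [-1.  -0.9 -0.4]
delta tool [-0.3 -0.4  1.1] turn units 12.61
```

Not free yet: 15 N of resistance. Joint 7 is near its limit, so I'll let go, half-turn the wrist back and regrip.

Call:
play_rows([
  [[0, 0, 2, 0, 0, 0.2], [0, 0, 0, 0, 0, 0]],
])

```text
time_s: 23.45
position: [519.9, -200.9, 147.8]
eef_rot: [-0.0, -0.383, 0.924, -0.0]
contact_force: [-3.0, -2.3, 9.4]
width: 0.115
```

Call:
play_rows([
  [[0, 0, 0, 0, 0, 0], [0, 0, 0, 0, 0, 0], [0, 0, 0, 0, 0, 0], [0, 0, -15, 0, 0, 0], [0, 0, -20, 0, 0, 0], [0, 0, 0, 0, 0, 1], [0, 0, 0, 0, 0, 1], [0, 0, 0, 0, 0, 1]],
], grip=50)

```text
time_s: 24.25
position: [520.0, -200.4, 182.4]
eef_rot: [0.0, -0.258, 0.966, 0.0]
contact_force: [-0.9, -0.2, 0.5]
width: 0.497
```

Call:
play_rows([
  [[0, 0, 0, 0, 0, 1], [0, 0, 0, 0, 0, 1], [0, 0, 0, 0, 0, 1], [0, 0, 0, 0, 0, 1], [0, 0, 0, 0, 0, 1], [0, 0, 0, 0, 0, 1], [0, 0, 0, 0, 0, 1], [0, 0, 0, 0, 0, 1]],
])

```text
time_s: 25.05
position: [519.9, -200.4, 182.3]
eef_rot: [-0.0, 0.088, 0.996, 0.0]
contact_force: [0.5, 0.1, 0.3]
width: 0.496
```

Call:
play_rows([
  [[0, 0, 0, 0, 0, 1], [0, 0, 0, 0, 0, 1], [0, 0, 0, 0, 0, 1], [0, 0, 0, 0, 0, 1], [0, 0, 0, 0, 0, 1], [0, 0, 0, 0, 0, 1], [0, 0, 0, 0, 0, 1], [0, 0, 0, 0, 0, 1]],
])

```text
time_s: 25.85
position: [519.9, -200.4, 182.3]
eef_rot: [-0.0, 0.423, 0.906, -0.0]
contact_force: [0.6, -0.9, -0.5]
width: 0.498
```

Call:
play_rows([
  [[0, 0, 0, 0, 0, 1], [0, 0, 0, 0, 0, 1], [0, 0, 0, 0, 0, 1], [0, 0, 0, 0, 0, 1], [0, 0, 0, 0, 0, 1], [0, 0, 0, 0, 0, 1], [0, 0, 0, 0, 0, 1], [0, 0, 0, 0, 0, 1]],
])

```text
time_s: 26.65
position: [520.0, -200.3, 182.3]
eef_rot: [-0.0, 0.708, 0.707, -0.0]
contact_force: [0.6, 0.1, -0.5]
width: 0.502
```

Call:
play_rows([
  [[0, 0, 0, 0, 0, 1], [0, 0, 0, 0, 0, 1], [0, 0, 0, 0, 0, 1], [0, 0, 0, 0, 0, 1], [0, 0, 0, 0, 0, 1], [0, 0, 0, 0, 0, 1], [0, 0, 0, 0, 0, 1], [0, 0, 0, 0, 0, 1]],
])

```text
time_s: 27.45
position: [520.0, -200.3, 182.3]
eef_rot: [-0.0, 0.907, 0.422, -0.0]
contact_force: [-1.2, -1.1, 0.2]
width: 0.498
```

Run:
```python
from walls import *
to([520.2,-200.8,148],135)
cal=K('wrist'); im,d=snap('wrist','w17')
P=cloud('wrist',d,cal)
q=P.reshape(-1,3); q=q[(np.abs(q[:,2]-152)<4)&(np.linalg.norm(q[:,:2]-[520,-201],axis=1)<22)]
print(len(q)); 
if len(q): r=cv2.minAreaRect(q[:,:2].astype(np.float32)); print(r,q.mean(0),np.median(q[:,2]))
```

```text
t 27.45 pos [ 520.  -200.3  182.3] tilt 0.01 yaw -40.08 q [-0.3  0.4  0.7  2.  -0.3  0.9 -0.1] w 0.498 F [-1.2 -1.1  0.2] T [-0.  0. -0.]
delta tool [-0.2  0.5 34.3] turn units 0.98
935
((520.37841796875, -200.20230102539062), (32.2117919921875, 11.995758056640625), 39.03597640991211) [ 521.2 -199.3  152. ] 152.16718516837085
```

View pics/w17.png

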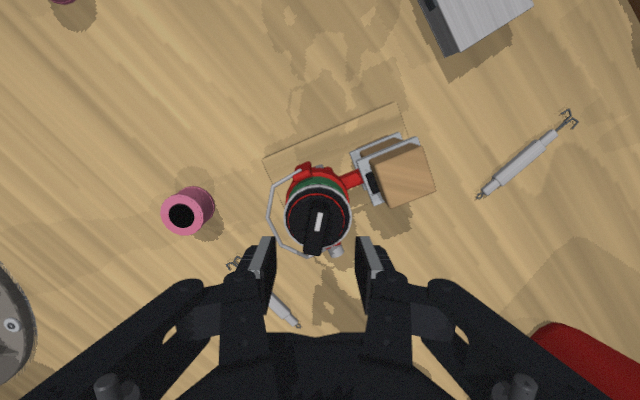

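The cap bar now lies at 39°, so it has turned 56° with about 8° of slip in the grip. Regrip it squarely, firmer.

Call:
play_rows([
  [[0, 0, 8, 0, 0, 0.8], [0, 0, 10, 0, 0, 0.8], [0, 0, 8, 0, 0, 0.6], [0, 0, 6, 0, 0, 0], [0, 0, 2.5, 0, 0, 0], [0, 0, 0, 0, 0, 0]],
])

```text
time_s: 28.1
position: [519.9, -200.5, 147.7]
eef_rot: [-0.0, 0.942, 0.336, -0.0]
contact_force: [-0.3, -0.4, 0.6]
width: 0.5
```

Call:
play_rows([
  [[0, 0, 0, 0, 0, 0], [0, 0, 0, 0, 0, 0], [0, 0, 0, 0, 0, 0], [0, 0, 0, 0, 0, 0], [0, 0, 0, 0, 0, 0], [0, 0, 0, 0, 0, 0], [0, 0, 0, 0, 0, 0]],
], grip=0, force=110)

```text
time_s: 28.8
position: [520.2, -200.7, 148.5]
eef_rot: [0.0, 0.942, 0.335, 0.0]
contact_force: [-2.5, 1.4, 8.3]
width: 0.107
```

Call:
play_rows([
  [[0, 0, 0, 0, 0, -0.6], [0, 0, 0, 0, 0, -0.6], [0, 0, 0, 0, 0, 0]],
])

```text
time_s: 29.1
position: [520.3, -200.9, 148.5]
eef_rot: [0.0, 0.923, 0.384, 0.001]
contact_force: [-1.3, -0.3, 7.1]
width: 0.105
```

Run:
```python
from walls import *
to([520.2,-200.8,148],-51)
```

```text
t 29.1 pos [ 520.3 -200.9  148.5] tilt 0.07 yaw -44.78 q [-0.3  0.4  0.7  2.  -0.4  0.9 -0.2] w 0.105 F [-1.3 -0.3  7.1] T [-0.   0.3 -0.3]
delta tool [ 0.  -0.1  0.5] turn units 1.24
```

Call:
play_rows([
  [[0, 0, 0, 0, 0, -0.6], [0, 0, 0, 0, 0, -0.6], [0, 0, 0, 0, 0, 0]],
])

```text
time_s: 29.4
position: [520.3, -201.0, 148.6]
eef_rot: [0.0, 0.902, 0.432, 0.001]
contact_force: [-0.8, 0.2, 6.6]
width: 0.106
```

Run:
```python
from walls import *
to([520.2,-200.8,148],-51)
```

```text
t 29.4 pos [ 520.3 -201.   148.6] tilt 0.08 yaw -38.84 q [-0.3  0.4  0.7  2.  -0.3  0.8 -0.1] w 0.106 F [-0.8  0.2  6.6] T [ 0.   0.2 -1. ]
delta tool [ 0.1 -0.2  0.6] turn units 2.43
```

The torque is climbing to -1.0, so the cap is at its stop after about 66°. Test the lift.

Call:
play_rows([
  [[0, 0, 0, 0, 0, -0.4], [0, 0, -1, 0, 0, 0], [0, 0, -1.5, 0, 0, 0], [0, 0, 0, 0, 0, 0]],
])

```text
time_s: 29.8
position: [519.7, -200.5, 149.3]
eef_rot: [0.0, 0.895, 0.446, -0.0]
contact_force: [8.5, -3.1, -26.2]
width: 0.104
```

Run:
```python
from walls import *
to([520.2,-200.8,148],-51)
```

```text
t 29.8 pos [ 519.7 -200.5  149.3] tilt 0.05 yaw -36.97 q [-0.3  0.4  0.7  2.  -0.3  0.9 -0.1] w 0.104 F [  8.5  -3.1 -26.2] T [-0.9 -1.9 -1.2]
delta tool [0.1 0.6 1.3] turn units 2.81
```

Call:
play_rows([
  [[0, 0, 2.5, 0, 0, 0], [0, 0, 0, 0, 0, 0]],
])

```text
time_s: 30.0
position: [520.2, -200.8, 148.6]
eef_rot: [-0.0, 0.895, 0.446, 0.0]
contact_force: [-1.8, 1.1, 9.5]
width: 0.103
```

Run:
```python
from walls import *
cal=K('wrist'); im,d=snap('wrist','w18')
to([520.2,-200.8,148],-51)
cv2.imwrite('pics/w18c.png',cv2.resize(im[170:330,240:400,::-1],None,fx=3.5,fy=3.5,interpolation=cv2.INTER_CUBIC))
P=cloud('wrist',d,cal)
q=P.reshape(-1,3); q=q[(np.abs(q[:,2]-152)<3)&(np.linalg.norm(q[:,:2]-[520,-201],axis=1)<20)]
print(len(q),q.mean(0)); r=cv2.minAreaRect(q[:,:2].astype(np.float32)); print(r)
# white mark direction
m=(im.min(2)>110)&(np.abs(P[...,2]-152)<4)&(np.linalg.norm(P[...,:2]-[520,-201],axis=2)<20)
w=P[m]; print(len(w),w.mean(0)); u,s,vt=np.linalg.svd((w-w.mean(0))[:,:2],full_matrices=False); print(s,np.degrees(np.arctan2(vt[0,1],vt[0,0])), np.degrees(np.arctan2(w.mean(0)[1]+200.8,w.mean(0)[0]-520.2)))
```

```text
t 30.05 pos [ 520.2 -200.8  148.5] tilt 0.05 yaw -36.98 q [-0.3  0.4  0.7  2.  -0.3  0.8 -0.1] w 0.105 F [-2.5  0.6  9.9] T [ 0.3  0.6 -1.2]
delta tool [0.  0.  0.5] turn units 2.8
1407 [ 522.1 -197.9  152.2]
((522.7952880859375, -199.99269104003906), (30.380800247192383, 30.100656509399414), 0.10458961129188538)
149 [ 525.3 -194.1  152.8]
[42.6 27.2] -124.7444242883372 52.36202188574784
```

View pics/w18c.png

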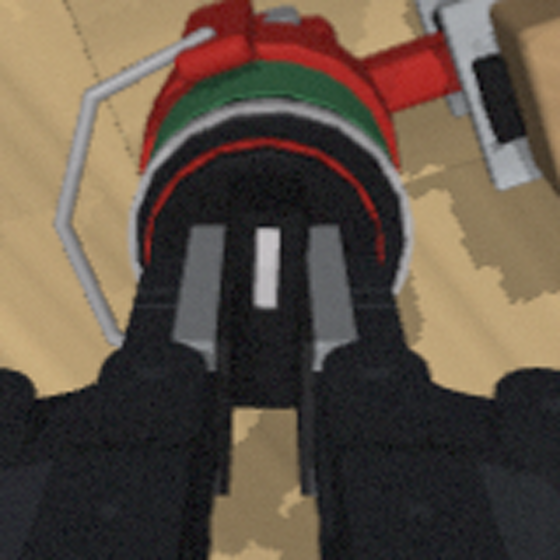

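The mark is aligned with the pads, so the cap is at ≈67–70° and pressed hard against the stop. 1.2 Nm there would bind the lift, so I'll ease it back.

Call:
play_rows([
  [[0, 0, 0, 0, 0, 0.4], [0, 0, 0, 0, 0, 0.4], [0, 0, 0, 0, 0, 0]],
])

```text
time_s: 30.35
position: [520.1, -200.7, 148.6]
eef_rot: [-0.0, 0.91, 0.415, 0.0]
contact_force: [-3.3, 1.4, 11.5]
width: 0.105
```

Run:
```python
from walls import *
to([520.2,-200.8,148],-51)
```

```text
t 30.35 pos [ 520.1 -200.7  148.6] tilt 0.03 yaw -41.0 q [-0.3  0.4  0.7  2.  -0.4  0.9 -0.1] w 0.105 F [-3.3  1.4 11.5] T [ 0.3  0.8 -0.6]
delta tool [-0.   0.2  0.6] turn units 2.0
```

Call:
play_rows([
  [[0, 0, 0, 0, 0, 0.5], [0, 0, -1, 0, 0, 0], [0, 0, -1, 0, 0, 0], [0, 0, -1, 0, 0, 0], [0, 0, 0, 0, 0, 0]],
])

```text
time_s: 30.85
position: [519.6, -200.3, 150.2]
eef_rot: [-0.0, 0.918, 0.396, -0.001]
contact_force: [3.6, -1.0, -14.8]
width: 0.105
```

Run:
```python
from walls import *
to([520.2,-200.8,148],-51)
```

```text
t 30.85 pos [ 519.6 -200.3  150.2] tilt 0.06 yaw -43.33 q [-0.3  0.4  0.7  2.  -0.4  0.9 -0.2] w 0.105 F [  3.6  -1.  -14.8] T [-0.4 -0.8 -0.5]
delta tool [0.  0.7 2.2] turn units 1.53
```

Run:
```python
from walls import *
cal=K('wrist'); im,d=snap('wrist','w19')
to([520.2,-200.8,148],-51)
P=cloud('wrist',d,cal); P18=cloud('wrist',np.load('pics/w18.npy'),cal)
cv2.imwrite('pics/w19c.png',cv2.resize(im[170:330,240:400,::-1],None,fx=3.5,fy=3.5,interpolation=cv2.INTER_CUBIC))
# heights in the camera frame of rows down the bar centre columns
for r in range(205,300,6): print(r, P[r,308:325:4,2])
```

```text
t 30.9 pos [ 519.6 -200.3  150.3] tilt 0.06 yaw -43.33 q [-0.3  0.4  0.7  2.  -0.4  0.9 -0.2] w 0.102 F [  2.7  -1.5 -16.2] T [-0.3 -0.8 -0.5]
delta tool [0.  0.7 2.3] turn units 1.53
205 [126.6 125.2 126.9 125.7 126.2]
211 [133.3 132.6 132.7 132.8 133.9]
217 [136.  135.6 135.1 135.2 136. ]
223 [143.4 144.5 143.5 143.8 143.4]
229 [151.6 151.5 151.4 152.2 150.5]
235 [154.1 154.2 154.3 154.  153.3]
241 [154.  153.8 154.  154.3 153.9]
247 [154.5 153.7 154.7 154.6 153.6]
253 [152.6 153.3 154.5 155.  154. ]
259 [154.7 154.2 154.4 154.7 153.5]
265 [154.2 154.1 153.3 154.3 152.8]
271 [154.2   nan 153.8 153.9 153. ]
277 [153.7 155.4 154.6 153.7 153.5]
283 [154.  153.3 153.6 154.5 153.7]
289 [ 0.5  0.5  0.3 -0.   0.2]
295 [ 0.5  0.3 -0.4 -0.4  0.9]
```

View pics/w19c.png

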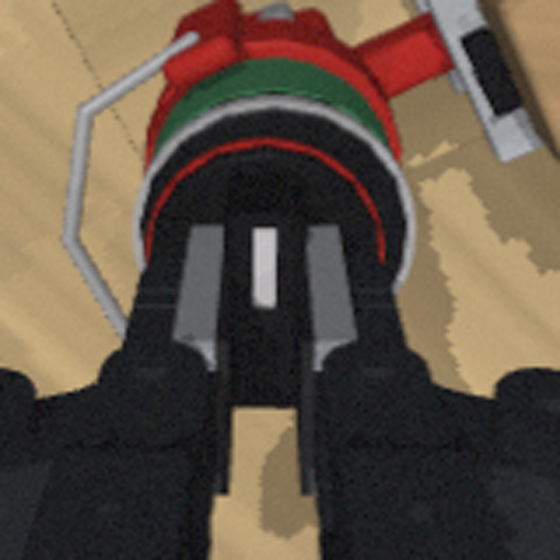

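The bar top reads 154 versus 152.2 before, so the cap has risen about 2 mm. Keep lifting gently.

Call:
play_rows([
  [[0, 0, -1, 0, 0, 0], [0, 0, -1, 0, 0, 0], [0, 0, 0, 0, 0, 0]],
])

```text
time_s: 31.2
position: [519.8, -200.5, 152.9]
eef_rot: [-0.0, 0.918, 0.396, -0.0]
contact_force: [-0.4, -0.2, -6.6]
width: 0.108
```

Run:
```python
from walls import *
cal=K('wrist'); im,d=snap('wrist','w20')
to([520.2,-200.8,148],-51)
P=cloud('wrist',d,cal); print(np.nanmedian(P[238:283,308:325,2]))
```

```text
t 31.25 pos [ 519.9 -200.5  153.1] tilt 0.02 yaw -43.35 q [-0.3  0.4  0.7  2.  -0.4  0.9 -0.2] w 0.102 F [-0.8  0.6 -7.5] T [ 0.1  0.1 -0.3]
delta tool [-0.   0.5  5.1] turn units 1.53
156.71234868480244
```

The bar top is at 156.7 and the force has dropped to -7 N, so the cap is lifting off. Continue.

Call:
play_rows([
  [[0, 0, -3, 0, 0, 0], [0, 0, -4, 0, 0, 0], [0, 0, -5, 0, 0, 0], [0, 0, 0, 0, 0, 0]],
])

```text
time_s: 31.65
position: [520.5, -200.8, 166.0]
eef_rot: [0.0, 0.918, 0.396, 0.001]
contact_force: [-0.4, 0.4, -1.5]
width: 0.1
```

Run:
```python
from walls import *
cal=K('wrist'); im,d=snap('wrist','w21')
to([520.2,-200.8,148],-51)
P=cloud('wrist',d,cal); print(np.nanmedian(P[238:283,308:325,2]))
```

```text
t 31.7 pos [ 520.4 -200.6  165.5] tilt 0.07 yaw -43.36 q [-0.3  0.4  0.7  2.  -0.3  0.9 -0.2] w 0.105 F [ 0.2  0.4 -1.3] T [ 0.   0.  -0.1]
delta tool [-0.2 -0.  17.5] turn units 1.53
169.74203308986947
```

The cap is free: force is about its own weight and the bar top is at 169.7. Lift to about 65 mm.

Call:
play_rows([
  [[0, 0, -8, 0, 0, 0], [0, 0, -10, 0, 0, 0], [0, 0, -12, 0, 0, 0], [0, 0, -10, 0, 0, 0], [0, 0, -8, 0, 0, 0], [0, 0, -4, 0, 0, 0], [0, 0, 0, 0, 0, 0], [0, 0, 0, 0, 0, 0]],
])

```text
time_s: 32.5
position: [519.9, -200.4, 216.6]
eef_rot: [-0.0, 0.918, 0.396, -0.0]
contact_force: [-0.4, 0.0, -0.9]
width: 0.105
```

Run:
```python
from walls import *
cal=K('wrist'); im,d=snap('wrist','w22')
to([520.2,-200.8,148],-51)
P=cloud('wrist',d,cal); zt=np.nanmedian(P[238:283,308:325,2]); print('bar top',zt,'underside above spool',zt-26-126)
im,d=snap('side','s22'); cv2.imwrite('pics/s22c.png',cv2.resize(im[140:320,220:440,::-1],None,fx=3.3,fy=3.3,interpolation=cv2.INTER_CUBIC))
im,d=snap('top','t22'); cv2.imwrite('pics/t22c.png',cv2.resize(im[110:300,160:460,::-1],None,fx=2.6,fy=2.6,interpolation=cv2.INTER_CUBIC))
```

```text
t 32.55 pos [ 519.8 -200.4  216.5] tilt 0.04 yaw -43.37 q [-0.4  0.3  0.8  1.9 -0.3  1.  -0.2] w 0.102 F [-0.8  0.1 -1.7] T [-0.  0. -0.]
delta tool [ 0.   0.6 68.5] turn units 1.53
bar top 220.45584535832793 underside above spool 68.45584535832793
```

View pics/s22c.png

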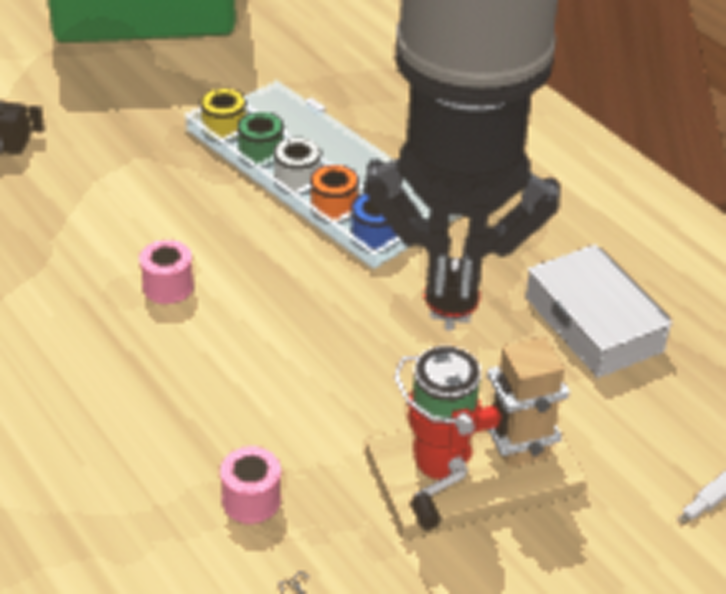

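View pics/t22c.png

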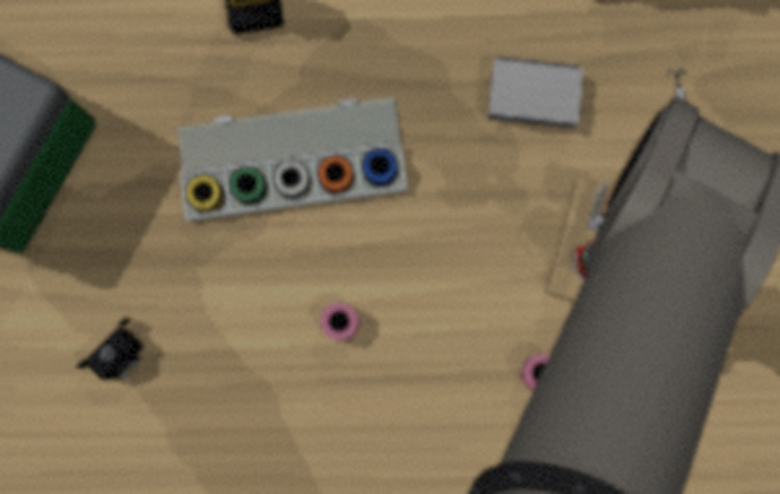

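View pics/w22.png

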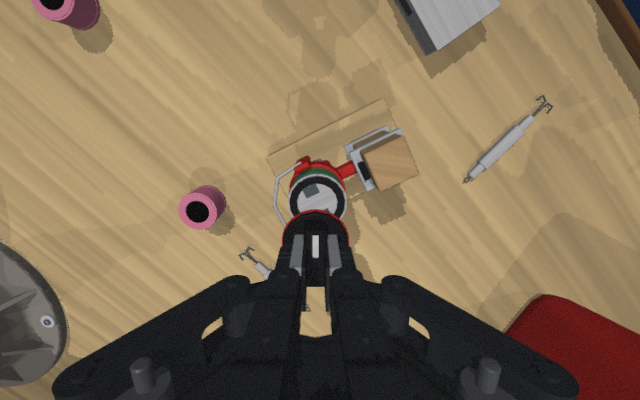

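The side view shows the cap in the gripper above the bare reel and a full organiser row. One last position check on the spools, then hand in.

Run:
```python
from walls import *
ct=K('top')
P0=cloud('top',np.load('pics/top0.npy'),ct);P1=cloud('top',np.load('pics/t22.npy'),ct)
def m(P,rc):
    w=P[rc[0]-9:rc[0]+10,rc[1]-9:rc[1]+10].reshape(-1,3); w=w[(w[:,2]>30)&(w[:,2]<46)]; return w.mean(0)
c={}
for n,rc in dict(y=(183,238),g=(181,255),w=(178,272),o=(176,289),b=(174,306)).items():
    c[n]=m(P1,rc); print(n,c[n], c[n]-m(P0,rc) if n in 'gwb' else '')
print('row spacing',[c[b][:2]-c[a][:2] for a,b in zip('ygwo','gwob')])
print(ctrl.get_obs()['time_s']); ctrl.job_done()
```

```text
y [619.1 276.   37.9] 
g [628.4 221.9  38.4] [ 0.1 -0.1  0.3]
w [634.8 167.   37.9] [-0.1 -0.3  0.2]
o [640.  112.5  38. ] 
b [648.3  58.   38.1] [-0.1  0.1  0.1]
row spacing [array([  9.3, -54.1]), array([  6.4, -54.9]), array([  5.3, -54.5]), array([  8.2, -54.5])]
32.65
the job is handed in; nothing more can be done
```

I stood the yellow spool in compartment 4 and the orange one in compartment 1. I then took the cap off the reel and handed the job in at 32.65 s, with the cap still held directly above the reel.

- **Thread direction:** clockwise hit a hard stop, with torque rising from 0.6 to 1.6 Nm. Anticlockwise turned freely, so that is the way this cap loosens.
- **Spools:** the last top-camera check put both spares upright on their compartment floors. They sit about 2–3 mm off the row line toward −x, within the 8 mm limit. The green, white and blue spools moved less than 0.5 mm by that camera.
- **Cap:** its underside is about 68 mm above the reel's spool, on the axis, and the force on the gripper is about the cap's own weight. The pictures show no change to the headlamp or hook box. I did not measure the pirks; one is partly hidden by the arm in the last top view.

Three things went wrong and were mended:

- **Yellow spool:** it first caught on the compartment wall (about 17 N), so I lifted it, moved it 3 mm and tried again.
- **Wrist range:** the wrist joint was near its limit after about 60°, so I regripped the cap. The bar then measured about 56° of turn, roughly 8° less than the wrist angle implied. I did not settle where the difference came from.
- **Lifting:** two early lift tries met 10 to 26 N. Easing the torque at the stop freed the cap.

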